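# Clamp plaster moulds on the vibrating table

### The job

Switch the vibrating table off at its isolator lever, then set every plaster mould that is out on the bench into a bay of the table, one mould to a bay, flat on the deck. With the T-handled key, and never by pushing the clamps with the fingers, turn the clamp of every loaded bay clockwise all the way to its stop so that each mould is held; put the key back down in its stand and only then switch the table on again, with no mould lying loose in a bay and no key in a clamp. Do not disturb the bowl, the vase and the cup.

Things in the scene. Friction and masses are not known exactly. Their poses are not given: they have to be found in the camera images.
- shaker: bench vibrating table, fixed: grey deck 190 (x) x 340 (y) mm, top 60 mm above the bench. Origin: centre of its underside. Three bays along y, 105 mm apart. In each, along +x: aluminium clamp bracket (56 mm wide, from 34 mm before to 22 mm past the clamp axis, top 57 mm above the deck, 28 mm square opening on the axis), two mould guides (18 mm high, 57 mm apart, 84 mm long), stop block (22 mm high)
- bay0 (a point): point on the deck under the middle of a clamped mould in bay 0 (-y end of the table); x points from clamp to stop: a mould's long side lies along it, either way round. Free play with the clamp slack: 8 mm to -x, 0.5 mm to +x, 3.5 mm to each side; the clamp pushes the mould home along +x
- socket0 (a point): mouth of the square socket of bay 0's clamp, on its upright axis, 82.5 mm from bay0 along -x, 38 mm above the deck, 19 mm below the bracket's top. Socket 17.5 mm square, 22 mm deep, sides along this point's x and y, which turn with the clamp; takes the key in any of four quarter turns, with up to 14 degrees of slack each way
- clamp0 (a joint): clamp of bay 0, a brass eccentric low under the bracket: 0 slack, 1.4 rad tight at its stop, growing clockwise seen from above; starts at 0 to 0.25, turns with about 0.12 N m, stays where left
- bay1 (a point): point on the deck under the middle of a clamped mould in bay 1 (middle of the table); x points from clamp to stop: a mould's long side lies along it, either way round. Free play with the clamp slack: 8 mm to -x, 0.5 mm to +x, 3.5 mm to each side; the clamp pushes the mould home along +x
- socket1 (a point): mouth of the square socket of bay 1's clamp, on its upright axis, 82.5 mm from bay1 along -x, 38 mm above the deck, 19 mm below the bracket's top. Socket 17.5 mm square, 22 mm deep, sides along this point's x and y, which turn with the clamp; takes the key in any of four quarter turns, with up to 14 degrees of slack each way
- clamp1 (a joint): clamp of bay 1, a brass eccentric low under the bracket: 0 slack, 1.4 rad tight at its stop, growing clockwise seen from above; starts at 0 to 0.25, turns with about 0.12 N m, stays where left
- bay2 (a point): point on the deck under the middle of a clamped mould in bay 2 (+y end of the table); x points from clamp to stop: a mould's long side lies along it, either way round. Free play with the clamp slack: 8 mm to -x, 0.5 mm to +x, 3.5 mm to each side; the clamp pushes the mould home along +x
- socket2 (a point): mouth of the square socket of bay 2's clamp, on its upright axis, 82.5 mm from bay2 along -x, 38 mm above the deck, 19 mm below the bracket's top. Socket 17.5 mm square, 22 mm deep, sides along this point's x and y, which turn with the clamp; takes the key in any of four quarter turns, with up to 14 degrees of slack each way
- clamp2 (a joint): clamp of bay 2, a brass eccentric low under the bracket: 0 slack, 1.4 rad tight at its stop, growing clockwise seen from above; starts at 0 to 0.25, turns with about 0.12 N m, stays where left
- isolator: isolator, fixed: grey box 85 (x) x 64 (y) x 40 mm with a lever on top. Origin: centre of its underside. The lever swings in the box's x-z plane about an axis along y through the centre of the box's top (40 mm up)
- lever (a joint): angle of the isolator lever: +0.6 rad on (leaning to the box's +x, away from the robot), -0.6 off (leaning to -x, towards the robot), 0 upright. It falls to one or the other end once past upright; under 2 N at its tip moves it
- lever_tip (a point): top centre of the isolator lever, 80 mm from its pivot: a black paddle 14 (x) x 44 (y) mm, 24 mm tall, on a 10 mm rod; this is the middle of the paddle's top face
- stand: wooden key stand, fixed: block 64 x 64 x 45 mm with a 28 mm square upright hole in the middle, 40 mm deep. Origin: centre of its underside
- key_rest (a point): point on the axis of the stand's hole, 5 mm above the bench, where the key's lower tip is when the key stands in it on its collar
- key: steel T-handled square key, 112 mm high, 0.25 kg, upright. Origin: its lower tip, z up the shaft. Square end 14 mm, sides along x and y, round nose; collar of radius 21 mm, 40 to 46 mm above the tip, rests on the stand (and on the bracket's top when fully in a clamp); 14 mm shaft; cross handle 90 (x) x 18 (y) mm, 92 to 112 mm above the tip, centred on the shaft
- mould0: plaster mould, an off-white block in two halves, 100 (x) x 50 (y) x 70 (z) mm, about 0.4 kg, with a round pouring hole on top. Origin: centre of its underside. All moulds are alike and any may go in any bay; may be absent
- mould1: plaster mould, an off-white block in two halves, 100 (x) x 50 (y) x 70 (z) mm, about 0.4 kg, with a round pouring hole on top. Origin: centre of its underside. All moulds are alike and any may go in any bay; may be absent
- mould2: plaster mould, an off-white block in two halves, 100 (x) x 50 (y) x 70 (z) mm, about 0.4 kg, with a round pouring hole on top. Origin: centre of its underside. All moulds are alike and any may go in any bay; may be absent
- bowl: clay bowl, 100 mm across, 50 mm high, bystander. Origin: centre of its underside
- vase: clay vase, 150 mm high, bystander. Origin: centre of its underside
- cup: clay cup, 85 mm high, bystander. Origin: centre of its underside
There are look-alikes about, which are no part of the job. What is shaped like the mould1 but blue, orange or pink is not meant.

How it is judged:
By the outcome, as a careful person would: the job done as asked, in the order asked, and still so for the second after the job is handed in, with the robot touching nothing.
Of mould0, mould1, mould2 only 2 to 3 are there at a start; the rules pass over those that are not, and their reading is None.
At some moment in a run one of mould0, mould1, mould2 may be knocked a few centimetres aside while the robot is not near it.
It also fails if it takes over 210 s, if anything falls off the work surface, if the arm or the gripper's body presses on something with over 40 N, if the wrist force passes 120 N, or if a joint passes its speed limit or range.

### The arm

A 6-joint arm with a two-finger parallel gripper is mounted at the origin on the work surface. World frame = base frame: x ahead of the robot, y to its left, z up, the work surface at z = 0. Lengths are in mm, angles in rad, forces in N, time in s.
With the tool pointing down it reaches from about 325 to 750 mm from the base axis. Payload 7.6 kg.
Tool frame: the origin (TCP) lies at the very end of the fingers, on their centre line; the grasp point (between the pads) lies 19 mm behind it; z points along the fingers, y is the line along which they close (so a half turn about z gives the same grasp; the last joint's range is limited). The gripper opens to 85 mm and grips with 20 to 120 N. Pads are 22 mm wide; open, the fingers measure 114 mm over their backs; the gripper's body (76 mm by 85 mm) begins 54 mm behind the grasp point. The pads swing forward as they close: fully open they stand 13 mm farther back than shut.
Start: joints at [-1.414, 0.052, 1.401, -0, 1.689, -0.07], TCP at [118.075, -511.57, 231.323] pointing down, gripper open.
Joint ranges: [-2.9, 2.9], [-0.91, 2.17], [0.12, 2.37], [-1.06, 4.2], [0.26, 2.73], [-2.93, 2.93]. Speed limits (rad/s): [2.57, 2.57, 3.01, 3.14, 3.14, 3.14].

### API

Orientations are given as a unit quaternion [w, x, y, z].
In Python, from workcell import robot gives the robot as it stands.
- The arm moves only by the tool carry_out, never from a script. Its argument "deltas" is a list of rows, each a list of 4 numbers: the shift along the tool's x, y, z in m, then the turn about the tool's z in degrees. In form: [[tx, ty, tz, roll], ...]. A call has 1 to 12 rows; each row is the pose to reach, as a shift and turn from the pose commanded when the call began, along the tool's axes at that moment; what a row does not reach only later rows make up. A row lasts 1/12 s, in which the tool goes at most 41.7 mm and 7.16 degrees, less where a joint would pass 70% of its speed; a pose out of reach is approached as far as the arm can. A call with a gripper value outside its range is refused whole. "jaw" is the finger opening in m, from 0 to 0.0854, set as the call begins (left out, the last holds). The fingers move at their own pace and stop on an object; the grip force is fixed at half the most. Time passes only in rows, so rows that repeat a pose let the fingers close. It gives the time, the measured TCP pose, the force, the opening and the grip force at its end, in the units of the state.
- robot.get_state(): the state, without advancing time (a new reading comes with each control period).
- robot.camera(name): name is "scene" or "top" or "wrist"; returns (picture, depth): 384x512x3 uint8, red, green, blue; 384x512 float32, mm along the optical axis (not along the pixel's ray), 0 where there is no reading.
- robot.camera_info(name): a dict with "fx", "fy", "cx", "cy" (pixels), "position" and "attitude" of the camera in the world; the wrist camera has in their place "hand_eye" (4x4, takes a point from camera to tool coordinates, whose origin is the TCP and whose axes are the flange's). Camera axes: x right, y up, looking along -z (the intrinsics and any distortion apply to the point x, -y, -z); pixel columns grow to the right and rows downward; lengths in mm; the calibration is good to about 2 mm. The wrist camera is an equidistant fisheye: a pixel r from the principal point sees the ray r / f radians off the axis. A picture is of the moment at which its call begins: read the wrist's pose just before it. camera_info takes no time and is no camera call.
- robot.finish_job(): hands the job in; it is judged then, once.
The state is a dict: "clock": time; "joints": joint angles; "dq": joint speeds; "joint_torque": joint torques, N m; "tcp_pos": TCP position; "tool_rot": TCP orientation; "ft_force": force on the tool from outside, world axes, zero at the start; "moment": the same for the moment, N m; "grip_width": finger opening in mm; "gripper_force": force on a finger pad.
Only numpy, scipy, OpenCV 4.12 (cv2) and the standard library are available. Lean on these libraries where they do the work, as an engineer would, in place of code of your own. Each camera call takes 0.05 s, during which the arm holds its last target. There are 200 camera calls.

## Working session

There is one attempt and no reset: what is moved stays moved. The work goes in short steps, Python scripts to look and compute and a tool call to move; the robot and the scene stay as the last step left them, time stands still between calls to the robot, and variables do not carry over. Pictures are saved under pics/ and viewed, at most 14 in all, crops included, and the job is handed in when it is done.

Besides the shell and the picture viewer there is one more tool, called after "Emit:" in YAML: its name, and indented under it one key for each argument. carry_out: Moves the arm, as the interface text tells. Its arguments: {"type":"object","properties":{"deltas":{"type":"array","items":{"type":"array","items":{"type":"number"}}},"jaw":{"type":"number"}},"required":["deltas"]}

```bash
ls; mkdir -p pics; cat > h.py <<'E'
import numpy as np, cv2
from scipy.spatial.transform import Rotation as R
from workcell import robot
def q2R(q): return R.from_quat([q[1],q[2],q[3],q[0]]).as_matrix()
def cloud(name,depth,info):
    h,w=depth.shape
    v,u=np.mgrid[0:h,0:w].astype(float)
    x=(u-info['cx'])/info['fx']; y=(v-info['cy'])/info['fy']
    P=np.stack([x*depth,-y*depth,-depth],-1)
    return P@q2R(info['attitude']).T+np.array(info['position'])
E
python3 - <<'E'
from h import *
for n in ['scene','top','wrist']:
    i=robot.camera_info(n); print(n,{k:np.round(v,4).tolist() if not isinstance(v,str) else v for k,v in i.items()})
    p,d=robot.camera(n); np.savez(f'{n}0.npz',p=p,d=d); cv2.imwrite(f'pics/{n}0.png',p[...,::-1])
print(robot.get_state())
E
```

```text
pics
scene {'fx': 465.0027, 'fy': 465.0027, 'cx': 248.9948, 'cy': 184.7784, 'position': [1546.6693, -148.406, 1206.8991], 'attitude': [0.707, 0.2685, 0.2437, 0.6071]}
top {'fx': 417.8267, 'fy': 417.8267, 'cx': 250.3601, 'cy': 191.5742, 'position': [443.192, -26.4707, 1458.5881], 'attitude': [-0.7026, -0.0323, 0.0299, 0.7102]}
wrist {'fx': 297.3186, 'fy': 297.3186, 'cx': 256.7375, 'cy': 190.6992, 'hand_eye': [[0.0002, 0.9534, 0.3019, 76.8355], [1.0, -0.0007, 0.0013, 0.3311], [0.0014, 0.3019, -0.9534, -142.9336], [0.0, 0.0, 0.0, 1.0]]}
{'clock': 0.15, 'joints': array([-1.41430172e+00,  5.26650312e-02,  1.40144937e+00,  8.92957181e-06,
        1.68862237e+00, -7.03070598e-02]), 'dq': array([ 0.00045298,  0.00025321, -0.00369664, -0.00050361, -0.00051873,
       -0.00105778]), 'joint_torque': array([ 4.39138166e-04, -3.81950998e+01, -3.60423660e+01, -6.18553008e-05,
        4.66767626e-03, -8.01684735e-06]), 'tcp_pos': array([ 118.03945507, -511.33208669,  230.70133691]), 'tool_rot': array([-5.71719314e-04,  9.93576791e-01,  1.13158441e-01, -2.02145571e-05]), 'ft_force': array([-0.28760209,  0.1776381 ,  0.46261658]), 'moment': array([ 0.0054311 , -0.02381367, -0.03884372]), 'gripper_force': 0.0, 'grip_width': 85.4160120158186}
```

View pics/top0.png

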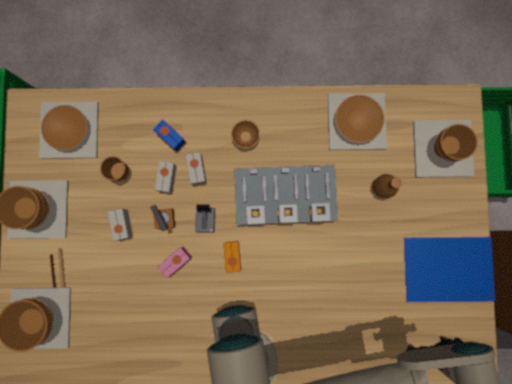

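View pics/scene0.png

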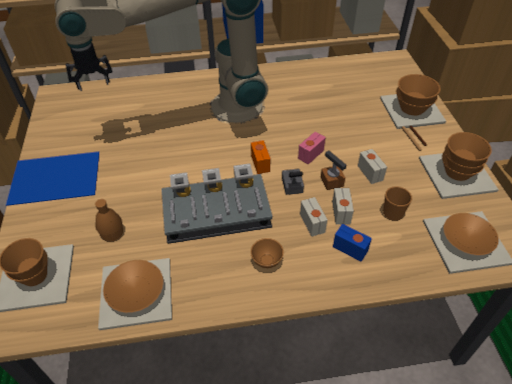

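The top view has image up = +x and left = +y. White moulds are at about (164,177), (195,168) and (119,225). The key in its stand is at (163,218), the isolator at (205,218), the shaker at (286,195), and the orange, pink and blue blocks are decoys. The scene view agrees. Next I measure from both cameras.

```bash
cat >> h.py <<'E'
def rect(xy):
    (c,s,a)=cv2.minAreaRect(xy.astype(np.float32))
    if s[0]<s[1]: s=(s[1],s[0]); a+=90
    a=(a+90)%180-90
    return np.round(c,1),np.round(s,1),round(a,1)
E
python3 - <<'E'
from h import *
C={}
for n in ['top','scene']:
    z=np.load(n+'0.npz'); C[n]=(cloud(n,z['d'],robot.camera_info(n)),z['p'].astype(int),z['d'])
T=C['top'][0]
for nm,(u,v) in dict(m_a=(164,177),m_b=(195,168),m_c=(119,225),key=(163,218),iso=(205,218),shk=(286,195),bowl=(245,135),cup=(115,170),vase=(387,186),orange=(232,257),bench=(205,280)).items(): print(nm,T[v,u].round(1))
for nm,(u,v) in dict(m_a=(164,177),m_b=(195,168),m_c=(119,225),orange=(232,257)).items():
    c=T[v,u]
    for n in C:
        P,p,d=C[n]
        m=(np.hypot(P[...,0]-c[0],P[...,1]-c[1])<75)&(P[...,2]>62)&(P[...,2]<80)&(d>0)
        if nm!='orange': m&=(p.max(-1)>90)
        n_,l=cv2.connectedComponents(m.astype(np.uint8)); 
        k=np.argmax(np.bincount(l.ravel())[1:])+1; q=P[l==k]
        print(nm,n,len(q),rect(q[:,:2]),'mean',q.mean(0).round(1))
# shaker deck, guides
for n in C:
    P,p,d=C[n]
    box=(P[...,0]>330)&(P[...,0]<620)&(P[...,1]>-350)&(P[...,1]<60)
    for lo,hi in [(52,68),(75,90),(108,125)]:
        m=box&(P[...,2]>lo)&(P[...,2]<hi)
        n_,l,st,ce=cv2.connectedComponentsWithStats(m.astype(np.uint8))
        for k in range(1,n_):
            if st[k,4]>25: q=P[l==k]; print('shk',n,lo,st[k,4],rect(q[:,:2]),q.mean(0).round(1))
    for nm,c,lo,hi,r in [('iso',T[218,205],25,48,70),('lev',T[218,205],80,135,80),('stand',T[218,163],35,48,70),('keyh',T[218,163],95,140,80),('bowl',T[135,245],30,60,80),('cup',T[170,115],60,100,70),('vase',T[186,387],30,170,80)]:
        m=(np.hypot(P[...,0]-c[0],P[...,1]-c[1])<r)&(P[...,2]>lo)&(P[...,2]<hi)
        n_,l,st,ce=cv2.connectedComponentsWithStats(m.astype(np.uint8))
        if n_>1:
            k=np.argmax(st[1:,4])+1; q=P[l==k]; print(nm,n,len(q),rect(q[:,:2]),q.mean(0).round(1),'zmax',q[:,2].max().round(1))
t=cv2.resize(np.load('top0.npz')['p'][130:280,90:350,::-1],None,fx=3,fy=3,interpolation=cv2.INTER_CUBIC); cv2.imwrite('pics/topcrop.png',t)
E
```

```text
m_a [617.5 265.5  73.5]
m_b [647.6 162.8  67.1]
m_c [459.2 415.4  66.9]
key [480.8 268.1  71.8]
iso [479.7 130.5  56.5]
shk [ 553.9 -142.1   58.3]
bowl [772.4  -5.4   5.1]
cup [652.3 451.4   8.2]
vase [ 576.  -466.9  105.4]
orange [350.1  40.4  67.7]
bench [268.4 136.8   2. ]
m_a top 443 (array([622.1, 267.6]), array([100. ,  51.4]), -8.8) mean [621.7 267.2  69.2]
m_a scene 383 (array([625.1, 269.5]), array([102.5,  51.3]), -7.6) mean [626.8 268.5  71.5]
m_b top 435 (array([650. , 163.2]), array([100.5,  49.5]), 9.8) mean [649.2 162.8  68.9]
m_b scene 407 (array([650.8, 164.6]), array([104.6,  51.2]), 8.7) mean [653.9 164.7  71.4]
m_c top 457 (array([462.4, 420.1]), array([99.9, 52.2]), 12.7) mean [462.2 418.9  69.4]
m_c scene 316 (array([464.9, 421.2]), array([104.9,  53.1]), 12.5) mean [466.6 421.1  71.9]
orange top 467 (array([351.7,  41.2]), array([99.7, 50.1]), 5.0) mean [351.9  41.   69.2]
orange scene 303 (array([352.4,  42.4]), array([113.4,  51.3]), 4.5) mean [357.6  41.4  71.4]
shk top 52 3251 (array([ 541.7, -141.2]), array([340.5, 162.1]), -89.0) [ 549.9 -135.6   59.4]
sh
[... 2808 characters left out ...]
 497.4 -246.3  117.4]
iso scene 311 (array([475.8, 134.7]), array([94.6, 64.9]), -0.4) [487.4 131.2  39.8] zmax 47.9
lev scene 69 (array([520.1, 132.7]), array([45.9, 20.3]), 73.8) [519.6 132.8 105.1] zmax 112.6
stand scene 151 (array([481.8, 275.4]), array([74.3, 66.2]), 8.6) [491.9 271.6  43.7] zmax 47.9
keyh scene 185 (array([483. , 275.1]), array([92.3, 22.3]), 24.3) [486.1 274.6 114.1] zmax 124.8
bowl scene 356 (array([768.1,  -5.6]), array([99. , 95.6]), -11.1) [758.3  -2.7  43.8] zmax 58.4
cup scene 359 (array([650. , 437.9]), array([84.6, 83.9]), -82.8) [648.4 439.   76.4] zmax 95.0
vase scene 736 (array([ 596.4, -474.2]), array([82.5, 60.3]), -60.8) [ 602.8 -474.9   88.4] zmax 156.8
```

View pics/topcrop.png

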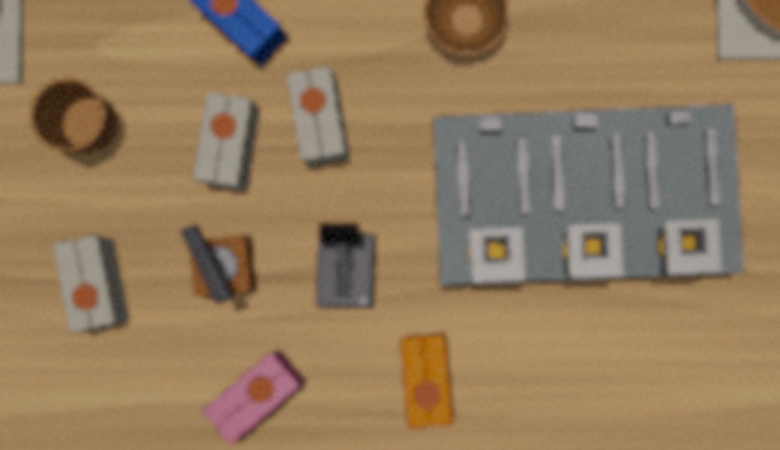

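The three white moulds are real; the heights (about 70, deck 60, bracket 117, key handle about 116) agree with the text. First the lever, with closed fingers pushed from its +x side.

```bash
cat >> h.py <<'E'
def pose():
    s=robot.get_state(); M=q2R(s['tool_rot']); return np.array(s['tcp_pos']),M,s
def go(*targets):
    """print tool-axis rows (m, deg) for successive world targets (x,y,z,yaw) as separate calls"""
    p,M,s=pose(); yaw=np.degrees(np.arctan2(M[1,0],M[0,0]))
    print('t',round(s['clock'],2),'tcp',p.round(1),'yaw',round(yaw,2),'q6',round(np.degrees(s['joints'][5]),1))
    for (x,y,z,w) in targets:
        c,sn=np.cos(np.radians(yaw)),np.sin(np.radians(yaw))
        d=np.array([x,y,z])-p
        r=(yaw-w+180)%360-180
        print([round((c*d[0]+sn*d[1])/1e3,4),round((sn*d[0]-c*d[1])/1e3,4),round(-d[2]/1e3,4),round(r,1)])
        p=np.array([x,y,z],float); yaw=w
E
python3 - <<'E'
from h import *
go((565,133,200,0),(565,133,88,0),(455,133,88,0),(455,133,300,0))
E
```

```text
t 0.15 tcp [ 118.  -511.3  230.7] yaw 12.99 q6 -4.0
[np.float64(0.5804), np.float64(-0.5273), np.float64(0.0307), np.float64(13.0)]
[np.float64(0.0), np.float64(0.0), np.float64(0.112), 0]
[np.float64(-0.11), np.float64(-0.0), np.float64(-0.0), 0]
[np.float64(0.0), np.float64(0.0), np.float64(-0.212), 0]
```

Emit:
carry_out:
  deltas:
    - [0.29,-0.2636,0.0,6.5]
    - [0.29,-0.2636,0.0,6.5]
    - [0.29,-0.2636,0.0,6.5]
    - [0.29,-0.2636,0.0,6.5]
    - [0.29,-0.2636,0.0,6.5]
    - [0.29,-0.2636,0.0,6.5]
    - [0.29,-0.2636,0.0,6.5]
    - [0.29,-0.2636,0.0,6.5]
    - [0.29,-0.2636,0.0,6.5]
    - [0.29,-0.2636,0.0,6.5]
    - [0.29,-0.2636,0.0,6.5]
    - [0.29,-0.2636,0.0,6.5]
  jaw: 0.0

```text
clock: 1.15
tcp_pos: [341.6, -188.9, 231.1]
tool_rot: [0.0, 0.998, 0.058, -0.0]
ft_force: [-0.8, -0.2, 0.4]
grip_width: 0.0
gripper_force: 0.0
```

```bash
python3 - <<'E'
from h import *
p,M,s=pose(); im,d=robot.camera('wrist'); np.savez('w1.npz',p=im,d=d,pos=p,M=M); cv2.imwrite('pics/w1.png',im[...,::-1])
go((565,133,180,0),(565,133,88,0),(455,133,88,0),(455,133,300,0))
E
```

```text
t 1.2 tcp [ 341.2 -189.6  231.1] yaw 6.53 q6 49.0
[np.float64(0.2591), np.float64(-0.2951), np.float64(0.0511), np.float64(6.5)]
[np.float64(0.0), np.float64(0.0), np.float64(0.092), 0]
[np.float64(-0.11), np.float64(-0.0), np.float64(-0.0), 0]
[np.float64(0.0), np.float64(0.0), np.float64(-0.212), 0]
```

View pics/w1.png

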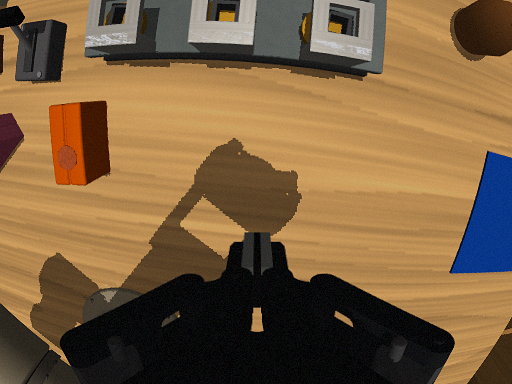

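The wrist view shows the shaker's brackets at the top, at (115,25), (228,30) and (340,35), the lever and isolator at (38,40) and the orange decoy at (78,140). Now to the lever.

Emit:
carry_out:
  deltas:
    - [0.2591,-0.2951,0.011,6.5]
    - [0.2591,-0.2951,0.011,6.5]
    - [0.2591,-0.2951,0.011,6.5]
    - [0.2591,-0.2951,0.011,6.5]
    - [0.2591,-0.2951,0.011,6.5]
    - [0.2591,-0.2951,0.011,6.5]
    - [0.2591,-0.2951,0.011,6.5]
    - [0.2591,-0.2951,0.011,6.5]
    - [0.2591,-0.2951,0.011,6.5]
    - [0.2591,-0.2951,0.011,6.5]
    - [0.2591,-0.2951,0.02,6.5]
    - [0.2591,-0.2951,0.03,6.5]

```text
clock: 2.2
tcp_pos: [566.2, 132.2, 200.4]
tool_rot: [0.0, 1.0, -0.0, -0.0]
ft_force: [-1.0, -1.0, 0.3]
grip_width: 0.0
gripper_force: 0.0
```

Emit:
carry_out:
  deltas:
    - [0,0,0.03,0]
    - [0,0,0.06,0]
    - [0,0,0.09,0]
    - [0,0,0.113,0]
    - [0,0,0.113,0]
    - [-0.02,0,0.113,0]
    - [-0.035,0,0.113,0]
    - [-0.05,0,0.113,0]
    - [-0.065,0,0.113,0]
    - [-0.08,0,0.113,0]
    - [-0.095,0,0.113,0]
    - [-0.11,0,0.113,0]

```text
clock: 3.2
tcp_pos: [458.0, 131.6, 90.7]
tool_rot: [-0.0, 1.0, -0.001, 0.005]
ft_force: [61.7, -2.9, 0.0]
grip_width: -0.0
gripper_force: 25.4
```

Emit:
carry_out:
  deltas:
    - [0,0,0,0]
    - [0,0,-0.03,0]
    - [0,0,-0.06,0]
    - [0,0,-0.1,0]
    - [0,0,-0.14,0]
    - [0,0,-0.18,0]
    - [0,0,-0.212,0]
    - [0,0,-0.212,0]

```text
clock: 3.87
tcp_pos: [456.8, 131.9, 309.7]
tool_rot: [-0.001, 1.0, -0.001, 0.007]
ft_force: [0.4, 0.0, 1.0]
grip_width: 0.2
gripper_force: 0.0
```

```bash
cat >> h.py <<'E'
def wcloud(d,pos,M):
    i=robot.camera_info('wrist'); h,w=d.shape
    v,u=np.mgrid[0:h,0:w].astype(float)
    dx,dy=(u-i['cx'])/i['fx'],(v-i['cy'])/i['fy']; th=np.hypot(dx,dy); k=np.tan(th)/np.maximum(th,1e-9)
    P=np.stack([dx*k*d,-dy*k*d,-d],-1); H=np.array(i['hand_eye'])
    P=P@H[:3,:3].T+H[:3,3]
    return P@M.T+pos
def shot(n):
    p,M,s=pose(); im,d=robot.camera('wrist'); np.savez(n+'.npz',p=im,d=d,pos=p,M=M); cv2.imwrite(f'pics/{n}.png',im[...,::-1])
    return im.astype(int),d,wcloud(d,p,M)
E
python3 - <<'E'
from h import *
im,d,P=shot('w2')
go((481,274,300,0))
def comps(P,c,r,lo,hi,mn=60):
    m=(np.hypot(P[...,0]-c[0],P[...,1]-c[1])<r)&(P[...,2]>lo)&(P[...,2]<hi)
    n_,l,st,ce=cv2.connectedComponentsWithStats(m.astype(np.uint8))
    for k in range(1,n_):
        if st[k,4]>mn: q=P[l==k]; print(lo,st[k,4],rect(q[:,:2]),q.mean(0).round(1))
print('keyh');comps(P,(481,274),70,100,130)
print('stand');comps(P,(481,274),60,38,50)
print('lev');comps(P,(474,133),80,80,130)
print('mould');comps(P,(622,267),75,62,80);comps(P,(650,163),75,62,80)
E
```

```text
t 3.92 tcp [456.3 131.9 305.9] yaw -0.12 q6 101.8
[np.float64(0.0244), np.float64(-0.1421), np.float64(0.0059), np.float64(-0.1)]
keyh
100 1255 (array([482.4, 275.3]), array([90. , 18.9]), 26.7) [483.2 273.2 115. ]
stand
38 872 (array([483.2, 272.5]), array([64.3, 58.1]), 5.8) [488.2 262.1  45.3]
lev
80 744 (array([441.1, 136.7]), array([43.8, 28.1]), 88.0) [440.5 136.5 101.7]
mould
62 2504 (array([622.4, 269. ]), array([99.8, 50.4]), -8.6) [621.3 267.4  70.2]
62 2034 (array([638.9, 162.7]), array([77. , 50.4]), 9.1) [636.  162.8  70.2]
```

View pics/w2.png

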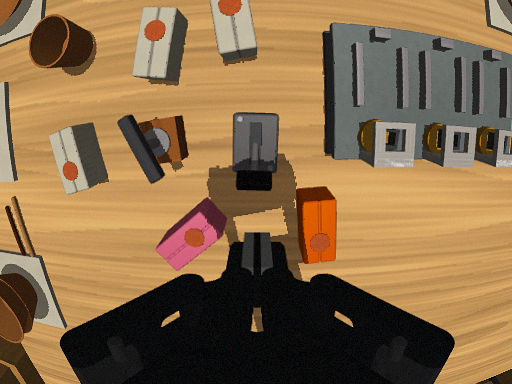

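The lever now leans toward the robot, off, with its paddle at (254,181) in the picture and x≈441. The moulds are at (160,45), (232,25) and (78,158), and key and stand at (155,145). Grasping the mould at (622,269).

```bash
python3 - <<'E'
from h import *
go((622.5,268.6,130,-8.6),(622.5,268.6,26,-8.6))
E
```

```text
t 3.92 tcp [456.3 131.9 305.9] yaw -0.12 q6 101.8
[np.float64(0.1659), np.float64(-0.137), np.float64(0.1759), np.float64(8.5)]
[np.float64(0.0), np.float64(-0.0), np.float64(0.104), 0.0]
```

Emit:
carry_out:
  deltas:
    - [0.1659,-0.137,0.08,8.5]
    - [0.1659,-0.137,0.08,8.5]
    - [0.1659,-0.137,0.08,8.5]
    - [0.1659,-0.137,0.08,8.5]
    - [0.1659,-0.137,0.08,8.5]
    - [0.1659,-0.137,0.08,8.5]
    - [0.1659,-0.137,0.12,8.5]
    - [0.1659,-0.137,0.16,8.5]
    - [0.1659,-0.137,0.176,8.5]
    - [0.1659,-0.137,0.176,8.5]
    - [0.1659,-0.137,0.176,8.5]
  jaw: 0.08

```text
clock: 4.83
tcp_pos: [621.0, 268.7, 123.7]
tool_rot: [0.001, 0.997, -0.075, -0.001]
ft_force: [-0.1, -0.5, 1.1]
grip_width: 79.9
gripper_force: 0.0
```

```bash
python3 - <<'E'
from h import *
p,M,s=pose(); print(s['grip_width'],M[:,2].round(4))
go((622.5,268.6,27,-8.6))
E
```

```text
79.90705981326455 [-0.0022 -0.0011 -1.    ]
t 4.83 tcp [621.  268.7 123.7] yaw -8.57 q6 118.9
[np.float64(0.0015), np.float64(-0.0001), np.float64(0.0967), np.float64(0.0)]
```

Emit:
carry_out:
  deltas:
    - [0.001,0,0.03,0]
    - [0.001,0,0.06,0]
    - [0.001,0,0.085,0]
    - [0.001,0,0.097,0]
    - [0.001,0,0.097,0]
    - [0.001,0,0.097,0]

```text
clock: 5.33
tcp_pos: [623.4, 269.9, 29.6]
tool_rot: [-0.001, 0.997, -0.074, 0.001]
ft_force: [0.8, 0.4, -0.2]
grip_width: 80.0
gripper_force: 0.0
```

Emit:
carry_out:
  deltas:
    - [0,0,0,0]
    - [0,0,0,0]
    - [0,0,0,0]
    - [0,0,0,0]
    - [0,0,0,0]
    - [0,0,0,0]
    - [0,0,-0.03,0]
    - [0,0,-0.06,0]
    - [0,0,-0.1,0]
    - [0,0,-0.14,0]
    - [0,0,-0.18,0]
    - [0,0,-0.21,0]
  jaw: 0.03

```text
clock: 6.33
tcp_pos: [622.4, 269.9, 241.9]
tool_rot: [-0.001, 0.997, -0.074, 0.002]
ft_force: [0.1, 0.3, -3.4]
grip_width: 49.2
gripper_force: 63.7
```

```bash
python3 - <<'E'
from h import *
p,M,s=pose(); print(s['grip_width'],s['gripper_force'],M[:,2].round(4))
go((515,-140,270,2))
E
```

```text
49.22554385358192 63.74740719795227 [ 0.0036  0.0013 -1.    ]
t 6.33 tcp [622.4 269.9 241.9] yaw -8.5 q6 118.8
[np.float64(-0.0456), np.float64(0.4213), np.float64(-0.0281), np.float64(-10.5)]
```

Emit:
carry_out:
  deltas:
    - [-0.02,0.035,-0.028,-2]
    - [-0.04,0.07,-0.028,-4]
    - [-0.055,0.11,-0.028,-6]
    - [-0.07,0.15,-0.028,-8]
    - [-0.085,0.19,-0.028,-10.5]
    - [-0.1,0.23,-0.028,-10.5]
    - [-0.11,0.27,-0.028,-10.5]
    - [-0.118,0.31,-0.028,-10.5]
    - [-0.118,0.35,-0.028,-10.5]
    - [-0.118,0.385,-0.028,-10.5]
    - [-0.118,0.415,-0.028,-10.5]
    - [-0.118,0.43,-0.028,-10.5]

```text
clock: 7.33
tcp_pos: [440.8, -141.1, 265.6]
tool_rot: [0.001, 1.0, 0.016, 0.0]
ft_force: [-0.5, 0.6, -3.7]
grip_width: 49.3
gripper_force: 64.4
```

Emit:
carry_out:
  deltas:
    - [0,0,0,0]
    - [0,0,0,0]
    - [0,0,0,0]

```text
clock: 7.58
tcp_pos: [442.0, -137.4, 265.4]
tool_rot: [-0.0, 1.0, 0.018, 0.0]
ft_force: [0.1, 0.8, -3.6]
grip_width: 49.7
gripper_force: 64.4
```

```bash
cat >> h.py <<'E'
def comps(P,c,r,lo,hi,mn=60,extra=None):
    m=(np.hypot(P[...,0]-c[0],P[...,1]-c[1])<r)&(P[...,2]>lo)&(P[...,2]<hi)
    if extra is not None: m&=extra
    n_,l,st,ce=cv2.connectedComponentsWithStats(m.astype(np.uint8))
    for k in range(1,n_):
        if st[k,4]>mn: q=P[l==k]; print(lo,st[k,4],*rect(q[:,:2]),q.mean(0).round(1))
E
python3 - <<'E'
from h import *
im,d,P=shot('w3')
c=(545,-140)
for lo,hi in [(74,88),(108,125)]: comps(P,c,180,lo,hi)
comps(P,c,200,55,65,2000)
yel=(im[...,0]-im[...,2]>80)
comps(P,c,180,80,104,20,yel)
go((515,-140,270,2))
E
```

```text
74 183 [631.6 -32.4] [24.9  9.5] 89.2 [630.9 -32.6  81.1]
74 83 [ 631.8 -136.9] [23.1  2.6] -89.9 [ 631.6 -137.2   79.7]
74 221 [ 639.6 -242.1] [25.9 12.3] -87.2 [ 638.8 -241.3   81.1]
74 680 [ 579.4 -105.4] [83.8 11. ] 2.0 [ 579.  -105.6   78.2]
74 675 [ 582.1 -172.2] [83.9 11.1] 2.0 [ 581.  -172.1   78.1]
74 673 [578.1 -67.5] [83.8 11.1] 1.8 [577.3 -67.9  78.2]
74 653 [ 583.  -209.9] [83.5 10.5] 1.8 [ 582.2 -209.9   78. ]
74 622 [575.8  -0.9] [83.8 11.4] 1.2 [575.6  -1.4  78.2]
74 600 [ 584.6 -277. ] [83.8 11.3] 1.4 [ 584.2 -276.5   77.8]
74 310 [ 493.3 -221. ] [52.2 12.6] 1.2 [ 496.4 -221.7   76.7]
74 132 [492.1 -24. ] [30.2 26.3] 1.3 [489.5 -16.4  76.4]
74 254 [ 498. -142.] [17.2 16.7] -88.0 [ 497.8 -141.6   76.6]
74 170 [494.1 -33. ] [15.8 12.4] -2.5 [493.9 -32.1  78.3]
74 172 [ 501.1 -251.3] [18.3 10.5] 1.5 [ 501.3 -252.2   78.3]
108 2030 [ 495.8 -142.1] [56.  49.5] -88.6 [ 495.2 -141.5  117.2]
108 2335 [488.8 -36.8] [57.3 56.7] -88.4 [487.6 -38.6 117.1]
108 2227 [ 495.7 -246.7] [57.9 55.6] -88.0 [ 494.5 -244.9  116.7]
55 26747 [ 558.1 -139.8] [340.3 190.1] -88.2 [ 565.2 -136.9   60.4]
t 7.63 tcp [ 442.1 -137.1  265.4] yaw 2.06 q6 66.1
[np.float64(0.0727), np.float64(0.0055), np.float64(-0.0046), np.float64(0.1)]
```

View pics/w3.png

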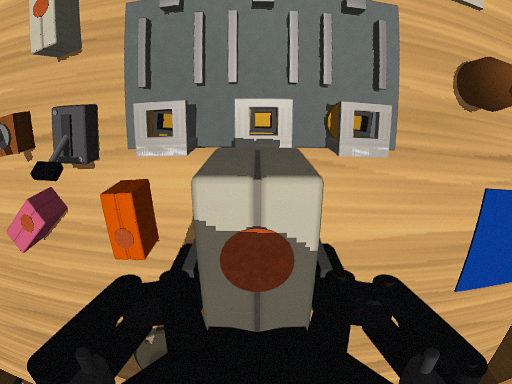

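The held mould hides the middle of the view. The brackets are at (161,127), (263,120) and (360,130), and the guides are clear above them. Bracket and guide positions agree: bay1≈(580.7,-138.7), yaw 1.9°. Next I check where the mould sits in the hand and go to bay 0.

```bash
python3 - <<'E'
from h import *
z=np.load('w3.npz'); P=wcloud(z['d'],z['pos'],z['M']); Q=(P-z['pos'])@z['M']
m=(abs(Q[...,0])<80)&(abs(Q[...,1])<40)&(Q[...,2]>-50)&(Q[...,2]<40)
v,u=np.where(m); q=Q[m]; fr=q[q[:,2]>-30]; fr=fr[abs(fr[:,1])<22]
print('front face x', np.percentile(fr[:,0],[5,25,50,75,95]).round(1),'bottom z',np.percentile(fr[:,2],[95,99]).round(1))
t=q[(q[:,2]>-50)&(q[:,2]<-38)]; print('top z',np.median(t[:,2]).round(1),rect(t[:,:2]))
go((580.7,-243.7,220,1.9),(580.7,-243.7,95,1.9))
# socket crops
im=z['p']; c=cv2.resize(im[85:165,125:400,::-1],None,fx=2.9,fy=2.9,interpolation=cv2.INTER_CUBIC); cv2.imwrite('pics/sock.png',c)
E
```

```text
front face x [48.3 49.4 49.7 49.8 50. ] bottom z [21.6 25.6]
top z -40.2 (array([12. ,  0.1]), array([79.8, 76.4]), -89.9)
t 7.63 tcp [ 442.1 -137.1  265.4] yaw 2.06 q6 66.1
[np.float64(0.1346), np.float64(0.1115), np.float64(0.0454), np.float64(0.2)]
[np.float64(0.0), np.float64(0.0), np.float64(0.125), 0.0]
```

View pics/sock.png

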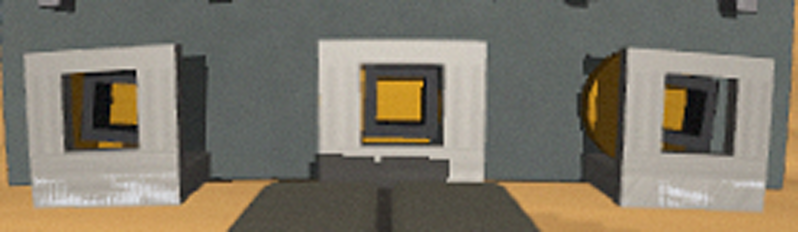

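Emit:
carry_out:
  deltas:
    - [0.03,0.03,0,0.2]
    - [0.06,0.06,0,0.2]
    - [0.09,0.08,0.0,0.2]
    - [0.115,0.1,0,0.2]
    - [0.1346,0.1115,0.02,0.2]
    - [0.1346,0.1115,0.05,0.2]
    - [0.1346,0.1115,0.08,0.2]
    - [0.1346,0.1115,0.1,0.2]
    - [0.1346,0.1115,0.11,0.2]
    - [0.1346,0.1115,0.11,0.2]
    - [0.1346,0.1115,0.11,0.2]
    - [0.1346,0.1115,0.11,0.2]

```text
clock: 8.63
tcp_pos: [581.5, -244.7, 157.9]
tool_rot: [0.001, 1.0, 0.016, 0.002]
ft_force: [0.4, 0.2, -3.0]
grip_width: 49.3
gripper_force: 64.4
```

```bash
python3 - <<'E'
from h import *
im,d,P=shot('w4')
comps(P,(545,-200),200,74,86,150); 
go((580.7,-243.7,91,1.9))
p,M,s=pose();print(M.round(4).tolist(),s['dq'].round(3))
E
```

```text
74 610 [ 641.9 -242.4] [23.6 13.5] -88.2 [ 642.  -242.2   82.2]
74 532 [ 638.5 -137.6] [24.9 14. ] -87.8 [ 638.7 -139.2   81.8]
74 324 [635.1 -32.8] [26.2 14.1] -89.0 [635.  -36.1  81.4]
74 1201 [ 582.3 -173.1] [83.4 10.7] 2.4 [ 584.7 -173.3   78.1]
74 1039 [ 579.5 -105.9] [84.8 11.6] 2.0 [ 581.6 -106.8   78. ]
74 905 [578.1 -67.6] [84.6 12.4] 2.4 [580.3 -69.1  77.9]
74 299 [563.5  -3.9] [58.7  7.8] 0.3 [560.   -4.8  77.5]
74 650 [491.6 -43.5] [71.6 35.6] 52.3 [494.7 -43.7  79. ]
74 530 [ 509.4 -134.1] [46.2 21.4] -87.4 [ 511.1 -135.8   77.9]
t 8.68 tcp [ 581.5 -244.9  158. ] yaw 1.82 q6 62.0
[np.float64(-0.0007), np.float64(-0.0012), np.float64(0.067), np.float64(-0.1)]
[[0.9995, 0.0317, 0.0038], [0.0317, -0.9995, -0.0019], [0.0038, 0.0021, -1.0]] [-0.004  0.002  0.004 -0.001 -0.003  0.   ]
```

Emit:
carry_out:
  deltas:
    - [-0.001,-0.001,0.02,0]
    - [-0.001,-0.001,0.04,0]
    - [-0.001,-0.001,0.052,0]
    - [-0.001,-0.001,0.058,0]
    - [-0.001,-0.001,0.062,0]
    - [-0.001,-0.001,0.065,0]
    - [-0.001,-0.001,0.067,0]
    - [-0.001,-0.001,0.068,0]
    - [-0.001,-0.001,0.068,0]
    - [-0.001,-0.001,0.068,0]

```text
clock: 9.52
tcp_pos: [580.0, -244.1, 90.2]
tool_rot: [0.001, 1.0, 0.016, 0.001]
ft_force: [-4.5, 1.5, 3.3]
grip_width: 49.0
gripper_force: 65.2
```

Emit:
carry_out:
  deltas:
    - [0,0,0,0]
    - [0,0,0,0]
    - [0,0,0,0]
    - [0,0,0,0]
    - [0,0,-0.02,0]
    - [0,0,-0.05,0]
    - [0,0,-0.09,0]
    - [0,0,-0.13,0]
    - [0,0,-0.16,0]
    - [0,0,-0.18,0]
    - [0,0,-0.18,0]
    - [0,0,-0.18,0]
  jaw: 0.07

```text
clock: 10.52
tcp_pos: [579.9, -243.9, 268.8]
tool_rot: [0.001, 1.0, 0.016, 0.001]
ft_force: [0.3, 0.5, -0.8]
grip_width: 70.1
gripper_force: 0.0
```

```bash
python3 - <<'E'
from h import *
im,d,P=shot('w5')
print('placed');comps(P,(582,-244),75,120,138)
print('tops others');comps(P,(650,163),75,64,76)
n='top';t,dd=robot.camera(n); Q=cloud(n,dd,robot.camera_info(n)); comps(Q,(650,163),75,62,80); comps(Q,(463,420),75,62,80); comps(Q,(582,-244),75,120,138)
go((650.3,163.6,220,9.4),(650.3,163.6,28,9.4))
E
```

```text
placed
120 4860 [ 580.2 -244. ] [99.8 50.4] 1.5 [ 583.  -244.1  130.2]
tops others
64 436 [650.4 140.5] [103.6  28.2] -7.0 [640.8 142.7  69.2]
62 435 [649.3 163.3] [100.   50.3] 9.4 [649.4 163.   69. ]
62 459 [462.8 419.6] [99.8 51.4] 12.6 [462.6 418.9  69.3]
120 175 [ 555.1 -248.8] [55.9 45.3] -2.5 [ 550.8 -252.3  128.7]
t 10.62 tcp [ 579.1 -243.6  265.6] yaw 1.79 q6 62.0
[np.float64(0.0839), np.float64(-0.4048), np.float64(0.0456), np.float64(-7.6)]
[np.float64(0.0), np.float64(0.0), np.float64(0.192), 0.0]
```

Emit:
carry_out:
  deltas:
    - [0.0839,-0.4048,0.03,-7.6]
    - [0.0839,-0.4048,0.03,-7.6]
    - [0.0839,-0.4048,0.03,-7.6]
    - [0.0839,-0.4048,0.03,-7.6]
    - [0.0839,-0.4048,0.03,-7.6]
    - [0.0839,-0.4048,0.03,-7.6]
    - [0.0839,-0.4048,0.03,-7.6]
    - [0.0839,-0.4048,0.03,-7.6]
    - [0.0839,-0.4048,0.03,-7.6]
    - [0.0839,-0.4048,0.03,-7.6]
    - [0.0839,-0.4048,0.06,-7.6]
    - [0.0839,-0.4048,0.09,-7.6]
  jaw: 0.08

```text
clock: 11.62
tcp_pos: [650.6, 166.4, 175.9]
tool_rot: [-0.0, 0.996, 0.084, 0.001]
ft_force: [0.0, -0.3, -0.5]
grip_width: 80.0
gripper_force: 0.0
```

Emit:
carry_out:
  deltas:
    - [0,0,0.03,0]
    - [0,0,0.03,0]
    - [0,0,0.03,0]

```text
clock: 11.87
tcp_pos: [649.1, 163.2, 144.1]
tool_rot: [0.0, 0.997, 0.082, -0.003]
ft_force: [-0.5, 0.3, 1.0]
grip_width: 80.1
gripper_force: 0.0
```

```bash
python3 - <<'E'
from h import *
im,d,P=shot('w6')
comps(P,(650,163),75,64,76,300)
go((650.3,163.6,28,9.4))
E
```

```text
64 7658 [651.4 164.9] [99.7 50.5] 9.6 [655.4 165.3  70.2]
t 11.92 tcp [650.4 163.3 147.3] yaw 9.38 q6 91.6
[np.float64(-0.0001), np.float64(-0.0003), np.float64(0.1193), np.float64(-0.0)]
```

Emit:
carry_out:
  deltas:
    - [0.0005,-0.001,0.03,0]
    - [0.0005,-0.001,0.06,0]
    - [0.0005,-0.001,0.09,0]
    - [0.0005,-0.001,0.11,0]
    - [0.0005,-0.001,0.1185,0]
    - [0.0005,-0.001,0.1185,0]
    - [0.0005,-0.001,0.1185,0]

```text
clock: 12.5
tcp_pos: [652.3, 164.6, 31.4]
tool_rot: [-0.0, 0.997, 0.082, 0.002]
ft_force: [0.9, 1.5, 1.2]
grip_width: 80.2
gripper_force: 0.0
```

Emit:
carry_out:
  deltas:
    - [0,0,0,0]
    - [0,0,0,0]
    - [0,0,0,0]
    - [0,0,0,0]
    - [0,0,0,0]
    - [0,0,0,0]
    - [0,0,-0.03,0]
    - [0,0,-0.06,0]
    - [0,0,-0.1,0]
    - [0,0,-0.14,0]
    - [0,0,-0.18,0]
    - [0,0,-0.2,0]
  jaw: 0.03

```text
clock: 13.5
tcp_pos: [651.7, 164.7, 235.3]
tool_rot: [-0.0, 0.997, 0.082, 0.004]
ft_force: [0.8, -0.1, -2.0]
grip_width: 49.4
gripper_force: 63.8
```

```bash
cat >> h.py <<'E'
def held(n):
    im,d,P=shot(n); z=np.load(n+'.npz'); Q=(P-z['pos'])@z['M']
    q=Q[(abs(Q[...,0])<80)&(abs(Q[...,1])<22)&(Q[...,2]>-30)&(Q[...,2]<40)]
    t=Q[(abs(Q[...,0])<45)&(abs(Q[...,1])<22)&(Q[...,2]>-50)&(Q[...,2]<-32)]
    print('held front x',np.percentile(q[:,0],[25,50,75]).round(1),'bottom z',np.percentile(q[:,2],99).round(1),'top z',np.median(t[:,2]).round(1)); return P
E
python3 - <<'E'
from h import *
held('w7')
p,M,s=pose(); print(s['grip_width'],s['gripper_force'])
go((577.4,-139.3,240,1.9),(577.4,-139.3,155,1.9))
E
```

```text
held front x [48.8 49.1 49.2] bottom z 25.4 top z -39.1
49.52969039887487 63.79288673400879
t 13.55 tcp [652.5 164.9 238.5] yaw 9.4 q6 91.6
[np.float64(-0.1237), np.float64(0.2878), np.float64(-0.0015), np.float64(7.5)]
[np.float64(0.0), np.float64(0.0), np.float64(0.085), 0.0]
```

Emit:
carry_out:
  deltas:
    - [-0.015,0.035,0,2]
    - [-0.03,0.07,0,4]
    - [-0.045,0.105,0,6]
    - [-0.06,0.14,0,7.5]
    - [-0.075,0.175,0,7.5]
    - [-0.09,0.21,0,7.5]
    - [-0.105,0.245,0,7.5]
    - [-0.115,0.27,0.0,7.5]
    - [-0.1237,0.2878,0.01,7.5]
    - [-0.1237,0.2878,0.04,7.5]
    - [-0.1237,0.2878,0.065,7.5]
    - [-0.1237,0.2878,0.08,7.5]

```text
clock: 14.55
tcp_pos: [573.7, -139.6, 143.7]
tool_rot: [-0.001, 1.0, 0.016, -0.003]
ft_force: [0.3, 1.4, -5.1]
grip_width: 49.4
gripper_force: 63.9
```

Emit:
carry_out:
  deltas:
    - [0,0,0,0]
    - [0,0,0,0]
    - [0,0,0,0]
    - [0,0,0,0]

```text
clock: 14.88
tcp_pos: [576.6, -139.7, 150.6]
tool_rot: [0.0, 1.0, 0.017, 0.001]
ft_force: [0.5, -0.2, -3.3]
grip_width: 49.4
gripper_force: 63.8
```

```bash
python3 - <<'E'
from h import *
held('w8')
p,M,s=pose(); print(s['dq'].round(3))
go((578,-139.3,91.5,1.9))
E
```

```text
held front x [48.8 49.1 49.3] bottom z 25.5 top z -39.1
[-0.001 -0.001  0.006  0.    -0.002 -0.001]
t 14.93 tcp [ 576.6 -139.7  150.5] yaw 1.9 q6 70.9
[np.float64(0.0014), np.float64(-0.0004), np.float64(0.059), np.float64(0.0)]
```

Emit:
carry_out:
  deltas:
    - [0.0014,-0.0004,0.02,0]
    - [0.0014,-0.0004,0.035,0]
    - [0.0014,-0.0004,0.046,0]
    - [0.0014,-0.0004,0.052,0]
    - [0.0014,-0.0004,0.056,0]
    - [0.0014,-0.0004,0.059,0]
    - [0.0014,-0.0004,0.06,0]
    - [0.0014,-0.0004,0.06,0]
    - [0.0014,-0.0004,0.06,0]

```text
clock: 15.68
tcp_pos: [577.9, -139.4, 91.3]
tool_rot: [0.0, 1.0, 0.017, 0.001]
ft_force: [-4.7, 1.0, 5.8]
grip_width: 49.3
gripper_force: 64.9
```

Contact on the deck at z 91.3. Releasing and going on.

Emit:
carry_out:
  deltas:
    - [0,0,0,0]
    - [0,0,0,0]
    - [0,0,0,0]
    - [0,0,0,0]
    - [0,0,-0.02,0]
    - [0,0,-0.05,0]
    - [0,0,-0.09,0]
    - [0,0,-0.13,0]
    - [0,0,-0.16,0]
    - [0,0,-0.18,0]
    - [0,0,-0.18,0]
    - [0,0,-0.18,0]
  jaw: 0.07

```text
clock: 16.68
tcp_pos: [577.7, -139.3, 270.1]
tool_rot: [0.0, 1.0, 0.017, 0.001]
ft_force: [-0.5, -0.1, -0.5]
grip_width: 70.2
gripper_force: 0.0
```

```bash
python3 - <<'E'
from h import *
im,d,P=shot('w9')
print('placed');comps(P,(580,-139),70,120,138,300);comps(P,(582,-244),50,120,138,300)
n='top';t,dd=robot.camera(n); Q=cloud(n,dd,robot.camera_info(n)); comps(Q,(463,420),100,62,80); cv2.imwrite('pics/top1.png',t[...,::-1])
go((463,420.3,240,12.6),(463,420.3,150,12.6))
E
```

```text
placed
120 4814 [ 577.6 -139.3] [99.2 50.3] 2.1 [ 580.3 -139.2  130.1]
120 4104 [ 581.2 -243.7] [97.8 50.5] 1.4 [ 583.7 -241.8  129.8]
62 458 [462.8 419.8] [100.2  51.3] 12.0 [462.5 418.9  69.3]
t 16.78 tcp [ 576.9 -139.   267.1] yaw 1.89 q6 71.0
[np.float64(-0.0954), np.float64(-0.5628), np.float64(0.0271), np.float64(-10.7)]
[np.float64(0.0), np.float64(0.0), np.float64(0.09), 0.0]
```

Emit:
carry_out:
  deltas:
    - [-0.0954,-0.5628,0.027,-10.7]
    - [-0.0954,-0.5628,0.027,-10.7]
    - [-0.0954,-0.5628,0.027,-10.7]
    - [-0.0954,-0.5628,0.027,-10.7]
    - [-0.0954,-0.5628,0.027,-10.7]
    - [-0.0954,-0.5628,0.027,-10.7]
    - [-0.0954,-0.5628,0.027,-10.7]
    - [-0.0954,-0.5628,0.027,-10.7]
    - [-0.0954,-0.5628,0.027,-10.7]
    - [-0.0954,-0.5628,0.027,-10.7]
    - [-0.0954,-0.5628,0.027,-10.7]
    - [-0.0954,-0.5628,0.027,-10.7]
  jaw: 0.08

```text
clock: 17.78
tcp_pos: [476.2, 351.9, 243.0]
tool_rot: [0.001, 0.994, 0.11, -0.001]
ft_force: [0.8, 0.4, -0.8]
grip_width: 80.1
gripper_force: 0.0
```

```bash
python3 - <<'E'
from h import *
go((463,420.3,150,12.6))
E
```

```text
t 17.78 tcp [476.2 351.9 243. ] yaw 12.6 q6 110.3
[np.float64(0.002), np.float64(-0.0696), np.float64(0.093), np.float64(-0.0)]
```

Emit:
carry_out:
  deltas:
    - [0.002,-0.035,0,0]
    - [0.002,-0.0696,0.02,0]
    - [0.002,-0.0696,0.05,0]
    - [0.002,-0.0696,0.08,0]
    - [0.002,-0.0696,0.09,0]
    - [0.002,-0.0696,0.09,0]
    - [0.002,-0.0696,0.09,0]
    - [0.002,-0.0696,0.09,0]

```text
clock: 18.45
tcp_pos: [465.2, 418.7, 157.4]
tool_rot: [-0.001, 0.994, 0.109, 0.001]
ft_force: [-1.1, -0.1, 0.7]
grip_width: 79.9
gripper_force: 0.0
```

```bash
python3 - <<'E'
from h import *
im,d,P=shot('w10')
comps(P,(463,420),75,64,76,300)
go((463,420.3,28,12.6))
E
```

```text
64 6817 [463.8 421.7] [99.3 50.5] 12.3 [467.4 422.2  70.2]
t 18.5 tcp [465.3 418.8 157.7] yaw 12.55 q6 116.1
[np.float64(-0.0019), np.float64(-0.0019), np.float64(0.1297), np.float64(-0.0)]
```

Emit:
carry_out:
  deltas:
    - [-0.0013,-0.0025,0.03,0]
    - [-0.0013,-0.0025,0.06,0]
    - [-0.0013,-0.0025,0.09,0]
    - [-0.0013,-0.0025,0.115,0]
    - [-0.0013,-0.0025,0.129,0]
    - [-0.0013,-0.0025,0.129,0]
    - [-0.0013,-0.0025,0.129,0]

```text
clock: 19.08
tcp_pos: [463.2, 421.0, 27.5]
tool_rot: [-0.0, 0.994, 0.11, 0.001]
ft_force: [0.5, 0.2, 0.0]
grip_width: 79.8
gripper_force: 0.0
```

Emit:
carry_out:
  deltas:
    - [0,0,0,0]
    - [0,0,0,0]
    - [0,0,0,0]
    - [0,0,0,0]
    - [0,0,0,0]
    - [0,0,0,0]
    - [0,0,-0.03,0]
    - [0,0,-0.06,0]
    - [0,0,-0.1,0]
    - [0,0,-0.14,0]
    - [0,0,-0.18,0]
    - [0,0,-0.21,0]
  jaw: 0.03

```text
clock: 20.08
tcp_pos: [462.5, 420.8, 240.0]
tool_rot: [-0.001, 0.994, 0.11, 0.001]
ft_force: [0.5, 0.3, -4.7]
grip_width: 49.5
gripper_force: 64.6
```

```bash
python3 - <<'E'
from h import *
held('w11')
p,M,s=pose(); print(s['grip_width'],s['gripper_force'])
go((574,-34.3,240,1.9),(574,-34.3,150,1.9))
E
```

```text
held front x [49.6 49.9 50. ] bottom z 23.9 top z -41.6
49.54737896967541 65.07241129875183
t 20.13 tcp [463.8 421.8 247. ] yaw 12.59 q6 116.3
[np.float64(0.0081), np.float64(0.4692), np.float64(0.007), np.float64(10.7)]
[np.float64(0.0), np.float64(0.0), np.float64(0.09), 0.0]
```

Emit:
carry_out:
  deltas:
    - [0.001,0.035,0.005,2]
    - [0.002,0.075,0.005,4]
    - [0.003,0.115,0.005,6]
    - [0.004,0.155,0.005,8]
    - [0.005,0.195,0.005,10]
    - [0.006,0.235,0.005,10.7]
    - [0.007,0.275,0.005,10.7]
    - [0.008,0.315,0.005,10.7]
    - [0.0081,0.355,0.005,10.7]
    - [0.0081,0.395,0.005,10.7]
    - [0.0081,0.435,0.005,10.7]
    - [0.0081,0.4592,0.005,10.7]

```text
clock: 21.13
tcp_pos: [570.3, -29.5, 230.1]
tool_rot: [0.001, 1.0, 0.015, -0.001]
ft_force: [1.1, -1.1, -5.6]
grip_width: 49.1
gripper_force: 65.2
```

Emit:
carry_out:
  deltas:
    - [0,0.01,0,0]
    - [0,0.01,0.02,0]
    - [0,0.01,0.05,0]
    - [0,0.01,0.075,0]
    - [0,0.01,0.085,0]
    - [0,0.01,0.085,0]
    - [0,0.01,0.085,0]
    - [0,0.01,0.085,0]

```text
clock: 21.8
tcp_pos: [571.8, -35.4, 148.4]
tool_rot: [0.0, 1.0, 0.017, 0.002]
ft_force: [0.6, -0.0, -4.8]
grip_width: 49.4
gripper_force: 64.9
```

```bash
python3 - <<'E'
from h import *
held('w12')
go((574,-34.3,89,1.9))
E
```

```text
held front x [49.6 49.9 50.1] bottom z 24.1 top z -41.6
t 21.85 tcp [571.9 -35.5 148.6] yaw 1.91 q6 80.8
[np.float64(0.0021), np.float64(-0.0011), np.float64(0.0596), np.float64(0.0)]
```

Emit:
carry_out:
  deltas:
    - [0.0021,-0.0011,0.02,0]
    - [0.0021,-0.0011,0.035,0]
    - [0.0021,-0.0011,0.046,0]
    - [0.0021,-0.0011,0.052,0]
    - [0.0021,-0.0011,0.056,0]
    - [0.0021,-0.0011,0.059,0]
    - [0.0021,-0.0011,0.0605,0]
    - [0.0021,-0.0011,0.0605,0]
    - [0.0021,-0.0011,0.0605,0]

```text
clock: 22.6
tcp_pos: [573.6, -34.6, 88.7]
tool_rot: [0.0, 1.0, 0.017, 0.001]
ft_force: [-7.7, -0.2, 6.0]
grip_width: 49.5
gripper_force: 66.2
```

Emit:
carry_out:
  deltas:
    - [0,0,0,0]
    - [0,0,0,0]
    - [0,0,0,0]
    - [0,0,0,0]
    - [0,0,-0.02,0]
    - [0,0,-0.05,0]
    - [0,0,-0.09,0]
    - [0,0,-0.13,0]
    - [0,0,-0.16,0]
    - [0,0,-0.2,0]
    - [0,0,-0.2,0]
    - [0,0,-0.2,0]
  jaw: 0.07

```text
clock: 23.6
tcp_pos: [573.9, -34.5, 289.0]
tool_rot: [0.001, 1.0, 0.017, 0.003]
ft_force: [0.5, 1.1, -1.4]
grip_width: 69.9
gripper_force: 0.0
```

```bash
python3 - <<'E'
from h import *
im,d,P=shot('w13')
for c in [(576,-34),(580,-139),(582,-244)]: comps(P,c,62,120,138,300)
print('key');comps(P,(481,274),70,100,130)
# key seen: handle 26.7 deg; approach with tool yaw 206.7
go((482,275,200,206.7))
im=cv2.imread('pics/w13.png'); 
E
```

```text
120 4290 [573.8 -34.5] [100.   50.3] 1.5 [576.5 -34.5 130.1]
120 3826 [ 577.8 -138.7] [98.9 50. ] 2.1 [ 579.9 -137.   129.8]
120 2890 [ 580.4 -243.3] [99.7 51.7] 2.2 [ 582.  -240.   129.3]
key
100 899 [483.  275.4] [89.8 20.6] 26.0 [484.8 271.6 113. ]
t 23.65 tcp [573.2 -34.5 286.3] yaw 1.9 q6 81.0
[np.float64(-0.0809), np.float64(-0.3123), np.float64(0.0863), np.float64(155.2)]
```

View pics/w13.png

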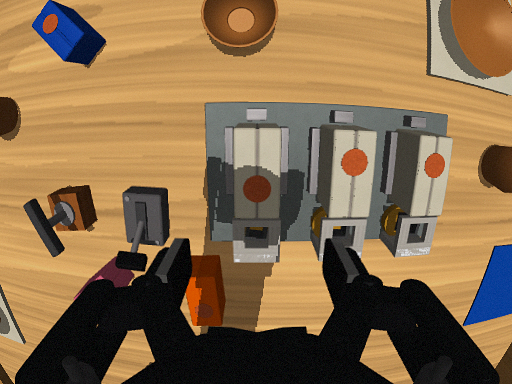

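All three moulds sit flat in their bays (tops about 130), with picture positions (257,180), (350,175) and (425,170). The key is still at (55,220). On to the key with tool yaw along the handle (~26.5°).

Emit:
carry_out:
  deltas:
    - [-0.0806,-0.3122,0.02,-24.7]
    - [-0.0806,-0.3122,0.02,-24.7]
    - [-0.0806,-0.3122,0.02,-24.7]
    - [-0.0806,-0.3122,0.02,-24.7]
    - [-0.0806,-0.3122,0.02,-24.7]
    - [-0.0806,-0.3122,0.02,-24.7]
    - [-0.0806,-0.3122,0.04,-24.7]
    - [-0.0806,-0.3122,0.08,-24.7]
    - [-0.0806,-0.3122,0.09,-24.7]
    - [-0.0806,-0.3122,0.09,-24.7]
    - [-0.0806,-0.3122,0.09,-24.7]
    - [-0.0806,-0.3122,0.09,-24.7]
  jaw: 0.06

```text
clock: 24.65
tcp_pos: [482.7, 274.2, 196.7]
tool_rot: [0.0, 0.973, 0.23, 0.0]
ft_force: [-0.6, -0.7, 1.1]
grip_width: 60.3
gripper_force: 0.0
```

Emit:
carry_out:
  deltas:
    - [0,0,0,0]
    - [0,0,0,0]
    - [0,0,0,0]

```text
clock: 24.9
tcp_pos: [482.9, 274.4, 197.1]
tool_rot: [-0.0, 0.973, 0.229, 0.001]
ft_force: [-0.1, 0.4, 0.2]
grip_width: 60.1
gripper_force: 0.0
```

```bash
python3 - <<'E'
from h import *
im,d,P=shot('w14')
print('key');comps(P,(482,275),60,108,128)
comps(P,(482,275),60,38,48)
go((482.5,275,88,26.5))
E
```

```text
key
108 2369 [482.3 276.6] [89.4 17.8] 27.0 [485.1 277.7 116.9]
38 931 [480.3 293.5] [64.3 30.2] 6.9 [474.3 298.7  45.2]
38 963 [483.8 260.4] [64.  32.1] 6.0 [492.8 255.6  45.1]
t 24.95 tcp [482.7 274.5 196.8] yaw 26.53 q6 89.3
[np.float64(0.0001), np.float64(-0.0005), np.float64(0.1088), np.float64(0.0)]
```

Emit:
carry_out:
  deltas:
    - [0.0004,-0.0014,0.03,-0.5]
    - [0.0004,-0.0014,0.06,-0.5]
    - [0.0004,-0.0014,0.085,-0.5]
    - [0.0004,-0.0014,0.1,-0.5]
    - [0.0004,-0.0014,0.109,-0.5]
    - [0.0004,-0.0014,0.109,-0.5]
    - [0.0004,-0.0014,0.109,-0.5]
    - [0.0004,-0.0014,0.109,-0.5]

```text
clock: 25.62
tcp_pos: [482.7, 276.7, 88.5]
tool_rot: [-0.0, 0.972, 0.234, 0.001]
ft_force: [-0.3, 0.1, 0.1]
grip_width: 60.0
gripper_force: 0.0
```

Emit:
carry_out:
  deltas:
    - [0,0,0,0]
    - [0,0,0,0]
    - [0,0,0,0]
    - [0,0,0,0]
    - [0,0,0,0]
    - [0,0,0,0]
    - [0,0,0,0]
    - [0,0,0,0]
    - [0,0,0,0]
  jaw: 0.0

```text
clock: 26.37
tcp_pos: [482.2, 276.4, 87.4]
tool_rot: [0.0, 0.972, 0.234, 0.001]
ft_force: [1.2, -2.7, 5.0]
grip_width: 17.4
gripper_force: 59.3
```

```bash
python3 - <<'E'
from h import *
p,M,s=pose(); print(s['moment'],s['ft_force'],M[:,2].round(4))
go((482.3,276,280,26.9))
E
```

```text
[-0.22733863  0.08369298 -0.02612831] [ 1.16457095 -2.65890732  5.01781127] [ 1.2e-03  2.0e-04 -1.0e+00]
t 26.37 tcp [482.2 276.4  87.4] yaw 27.09 q6 88.9
[np.float64(-0.0001), np.float64(0.0004), np.float64(-0.1926), np.float64(0.2)]
```

Emit:
carry_out:
  deltas:
    - [0,0,-0.02,0]
    - [0,0,-0.05,0]
    - [0,0,-0.09,0]
    - [0,0,-0.13,0]
    - [0,0,-0.16,0]
    - [0,0,-0.18,0]
    - [0,0,-0.19,-7]
    - [0,0,-0.19,-14]
    - [0,0,-0.19,-21]
    - [0,0,-0.19,-28]
    - [0,0,-0.19,-35]
    - [0,0,-0.19,-42]

```text
clock: 27.37
tcp_pos: [481.4, 276.4, 275.3]
tool_rot: [-0.0, 0.822, 0.57, -0.001]
ft_force: [-0.9, -0.1, -2.3]
grip_width: 16.9
gripper_force: 58.8
```

Emit:
carry_out:
  deltas:
    - [0,0,0,-7]
    - [0,0,0,-14]
    - [0,0,0,-16]
    - [0,0,0,-16]
    - [0,0,0,-16]

```text
clock: 27.78
tcp_pos: [481.5, 276.4, 275.7]
tool_rot: [-0.0, 0.737, 0.676, -0.001]
ft_force: [-0.7, -0.1, -2.9]
grip_width: 17.0
gripper_force: 58.8
```

```bash
cat >> h.py <<'E'
def heldkey(n):
    im,d,P=shot(n); z=np.load(n+'.npz'); Q=(P-z['pos'])@z['M']
    m=(abs(Q[...,0])<70)&(abs(Q[...,1])<20)&(Q[...,2]>-36)&(Q[...,2]<-22)
    q=Q[m]; print('handle top z',np.median(q[:,2]).round(1),rect(q[:,:2]),'x ext',np.percentile(q[:,0],[.5,99.5]).round(1)); return im,d,P
E
python3 - <<'E'
from h import *
im,d,P=heldkey('w15')
go((494.8,-36.5,225,85))
E
```

```text
handle top z -29.7 (array([5.6, 0.3]), array([80.7, 38.9]), -14.4) x ext [-33.3  45.4]
t 27.83 tcp [481.6 276.4 275.9] yaw 85.01 q6 31.0
[np.float64(-0.3105), np.float64(0.0404), np.float64(0.0509), np.float64(0.0)]
```

View pics/w15.png

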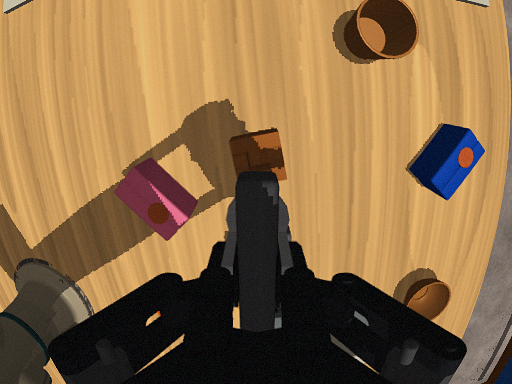

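The key is held upright in the gripper at (258,250), its handle centred to 0.4 mm. Moving over socket 2.

Emit:
carry_out:
  deltas:
    - [-0.035,0.004,0,0]
    - [-0.075,0.01,0,0]
    - [-0.115,0.015,0,0]
    - [-0.155,0.02,0,0]
    - [-0.195,0.025,0,0]
    - [-0.235,0.03,0,0]
    - [-0.27,0.035,0,0]
    - [-0.295,0.0404,0,0]
    - [-0.3105,0.0404,0.02,0]
    - [-0.3105,0.0404,0.04,0]
    - [-0.3105,0.0404,0.05,0]
    - [-0.3105,0.0404,0.05,0]

```text
clock: 28.83
tcp_pos: [494.3, -36.2, 223.7]
tool_rot: [-0.002, 0.737, 0.676, -0.002]
ft_force: [-0.5, 0.4, -2.5]
grip_width: 17.5
gripper_force: 59.0
```

Emit:
carry_out:
  deltas:
    - [0,0,0,0]
    - [0,0,0,0]
    - [0,0,0,0]

```text
clock: 29.08
tcp_pos: [496.0, -36.0, 228.2]
tool_rot: [0.001, 0.736, 0.676, 0.001]
ft_force: [-0.6, 0.3, -2.0]
grip_width: 17.2
gripper_force: 59.0
```

```bash
python3 - <<'E'
from h import *
im,d,P=heldkey('w16')
for c in [(489,-37),(492,-142),(496,-247)]: comps(P,c,50,112,121,200)
m=(np.hypot(P[...,0]-545,P[...,1]+140)<200)&(P[...,2]>57)&(P[...,2]<64); q=P[m]; print('deck',rect(q[:,:2]))
go((494.8,-36.5,225,85))
E
```

```text
handle top z -29.7 (array([5.5, 0.2]), array([80.7, 38.7]), -14.7) x ext [-33.4  45.4]
112 1612 [488.6 -36.5] [56.3 56.3] -88.3 [482.5 -23.4 117.1]
deck (array([556.7, -92.5]), array([246.7, 189.9]), -88.1)
t 29.13 tcp [496. -36. 228.] yaw 85.14 q6 -3.5
[np.float64(-0.0006), np.float64(-0.0012), np.float64(0.003), np.float64(0.1)]
```

View pics/w16.png

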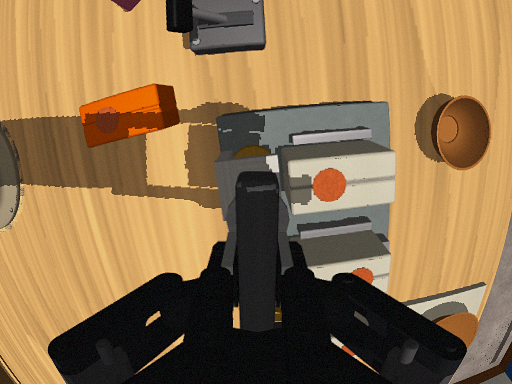

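The key hangs over bracket 2 at (258,190); the bracket measures (488.6,-36.5), as planned. Lowering into the socket.

Emit:
carry_out:
  deltas:
    - [-0.0009,-0.0012,0.015,0]
    - [-0.0009,-0.0012,0.03,0]
    - [-0.0009,-0.0012,0.04,0]
    - [-0.0009,-0.0012,0.045,0]
    - [-0.0009,-0.0012,0.048,0]
    - [-0.0009,-0.0012,0.051,0]
    - [-0.0009,-0.0012,0.054,0]
    - [-0.0009,-0.0012,0.056,0]
    - [-0.0009,-0.0012,0.056,0]

```text
clock: 29.88
tcp_pos: [494.2, -37.3, 170.6]
tool_rot: [0.0, 0.737, 0.676, -0.0]
ft_force: [-0.3, 0.3, -1.6]
grip_width: 17.0
gripper_force: 59.1
```

Emit:
carry_out:
  deltas:
    - [0,0,0.003,0]
    - [0,0,0.006,0]
    - [0,0,0.009,0]
    - [0,0,0.0105,0]
    - [0,0,0.0105,0]

```text
clock: 30.3
tcp_pos: [494.0, -37.3, 159.7]
tool_rot: [-0.0, 0.737, 0.676, -0.0]
ft_force: [0.1, 0.2, -2.0]
grip_width: 17.1
gripper_force: 59.2
```

Emit:
carry_out:
  deltas:
    - [0,0,0,7]
    - [0,0,0,14]
    - [0,0,0,21]
    - [0,0,0,28]
    - [0,0,0,35]
    - [0,0,0,41]
    - [0,0,0,47]
    - [0,0,0,53]
    - [0,0,0,59]
    - [0,0,0,65]
    - [0,0,0,70]
    - [0,0,0,74]

```text
clock: 31.3
tcp_pos: [494.5, -36.6, 160.3]
tool_rot: [-0.001, 0.995, 0.095, 0.001]
ft_force: [0.9, 2.4, -2.5]
grip_width: 17.0
gripper_force: 59.0
```

```bash
python3 - <<'E'
from h import *
p,M,s=pose(); print(s['moment'],s['ft_force'],M[:,2].round(4),s['grip_width'])
go((494.8,-36.5,225,85))
E
```

```text
[ 0.58136785 -0.32206925  0.18368256] [ 0.87692587  2.40074799 -2.48218596] [ 9.0e-04  1.2e-03 -1.0e+00] 16.95047978732777
t 31.3 tcp [494.5 -36.6 160.3] yaw 10.89 q6 70.6
[np.float64(0.0003), np.float64(-0.0001), np.float64(-0.0647), np.float64(-74.1)]
```

Emit:
carry_out:
  deltas:
    - [0,0,0,3]
    - [0,0,0,6]
    - [0,0,0,9]
    - [0,0,0,11]
    - [0,0,0,11]

```text
clock: 31.72
tcp_pos: [494.5, -36.6, 160.3]
tool_rot: [-0.001, 1.0, 0.001, 0.0]
ft_force: [2.2, 2.5, -2.4]
grip_width: 17.1
gripper_force: 59.0
```

```bash
python3 - <<'E'
from h import *
p,M,s=pose(); print(s['moment'],s['ft_force'])
go((494.8,-36.5,225,85))
E
```

```text
[ 0.74069544 -0.3570495   0.18665159] [ 2.1646168   2.52618406 -2.38565853]
t 31.72 tcp [494.5 -36.6 160.3] yaw 0.07 q6 81.4
[np.float64(0.0003), np.float64(-0.0001), np.float64(-0.0647), np.float64(-84.9)]
```

Emit:
carry_out:
  deltas:
    - [0,0,0,2]
    - [0,0,0,4]
    - [0,0,0,4]

```text
clock: 31.97
tcp_pos: [494.5, -36.7, 160.3]
tool_rot: [-0.001, 0.999, -0.034, 0.0]
ft_force: [1.4, 2.9, -3.3]
grip_width: 17.0
gripper_force: 59.1
```

```bash
python3 - <<'E'
from h import *
p,M,s=pose(); print(s['moment'],s['ft_force'])
go((494.8,-36.5,225,85))
E
```

```text
[ 0.87819458 -0.45917356  0.17271147] [ 1.37137577  2.93660183 -3.3393171 ]
t 31.97 tcp [494.5 -36.7 160.3] yaw -3.87 q6 85.3
[np.float64(0.0003), np.float64(-0.0002), np.float64(-0.0647), np.float64(-88.9)]
```

Emit:
carry_out:
  deltas:
    - [0,0,0,1.5]
    - [0,0,0,3]
    - [0,0,0,3]

```text
clock: 32.22
tcp_pos: [494.5, -36.7, 160.3]
tool_rot: [-0.001, 0.998, -0.059, 0.0]
ft_force: [2.1, 4.2, -3.1]
grip_width: 17.0
gripper_force: 59.1
```

```bash
python3 - <<'E'
from h import *
p,M,s=pose(); print(s['moment'],s['ft_force']); go()
E
```

```text
[ 0.9906892  -0.53839523  0.26754133] [ 2.13638654  4.22626125 -3.11873803]
t 32.22 tcp [494.5 -36.7 160.3] yaw -6.82 q6 88.3
```

Emit:
carry_out:
  deltas:
    - [0,0,0,1.5]
    - [0,0,0,3]
    - [0,0,0,3]

```text
clock: 32.47
tcp_pos: [494.5, -36.7, 160.3]
tool_rot: [-0.001, 0.996, -0.086, 0.0]
ft_force: [1.3, 4.1, -2.4]
grip_width: 16.7
gripper_force: 59.1
```

```bash
python3 - <<'E'
from h import *
p,M,s=pose(); print(s['moment'],s['ft_force']); go()
E
```

```text
[ 1.04852224 -0.55507927  0.27374148] [ 1.26577375  4.11048732 -2.40114308]
t 32.47 tcp [494.5 -36.7 160.3] yaw -9.82 q6 91.3
```

```bash
python3 - <<'E'
from h import *
im,d,P=heldkey('w17'); z=np.load('w17.npz'); Q=(P-z['pos'])@z['M']
comps(P,(577,-34),62,122,138,300)
m=(abs(Q[...,0]-30)<18)&(abs(Q[...,1])<22)&(Q[...,2]>-34)&(Q[...,2]<-26); q=Q[m]
b=[(x,np.percentile(q[abs(q[:,0]-x)<2][:,1],[2,98]).round(1)) for x in (20,25,30,35,40) if (abs(q[:,0]-x)<2).sum()>5]; print(b)
c=cv2.resize(im.astype(np.uint8)[100:340,140:380,::-1],None,fx=2.4,fy=2.4,interpolation=cv2.INTER_CUBIC); cv2.imwrite('pics/w17c.png',c)
E
```

```text
handle top z -29.8 (array([5. , 0.6]), array([81.2, 38.2]), -16.7) x ext [-33.4  45.3]
122 13540 [576.  -36.4] [100.2  50.5] 4.1 [576.2 -36.9 130.2]
[(20, array([-8.1,  9.1])), (25, array([-8.2,  8.9])), (30, array([-8.5,  8.3])), (35, array([-8.3,  9.1])), (40, array([-8.5,  8.6]))]
```

View pics/w17c.png

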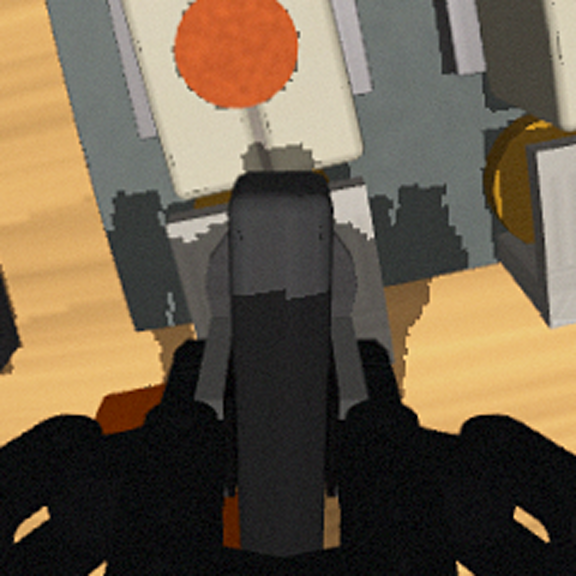

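The handle stays aligned in the grip. The mould has moved to (576.0,-36.4) with 1.2 mm or so left to home, so I keep turning and watch the moment.

Emit:
carry_out:
  deltas:
    - [0,0,0,1.5]
    - [0,0,0,3]
    - [0,0,0,3]

```text
clock: 32.77
tcp_pos: [494.5, -36.7, 160.3]
tool_rot: [-0.001, 0.994, -0.112, 0.0]
ft_force: [1.8, 4.5, -2.1]
grip_width: 16.9
gripper_force: 59.1
```

```bash
python3 - <<'E'
from h import *
p,M,s=pose(); print(s['moment'],s['ft_force']); go()
E
```

```text
[ 1.09957552 -0.6036184   0.25292207] [ 1.82298665  4.54650673 -2.10798791]
t 32.77 tcp [494.5 -36.7 160.3] yaw -12.82 q6 94.3
```

Emit:
carry_out:
  deltas:
    - [0,0,0,1.5]
    - [0,0,0,3]
    - [0,0,0,3]

```text
clock: 33.02
tcp_pos: [494.6, -36.7, 160.4]
tool_rot: [-0.001, 0.991, -0.137, 0.0]
ft_force: [3.1, 4.1, -2.6]
grip_width: 17.3
gripper_force: 59.1
```

```bash
python3 - <<'E'
from h import *
p,M,s=pose(); print(s['moment'],s['ft_force']); go()
im,d,P=shot('w18'); comps(P,(577,-34),62,122,138,300)
z=np.load('w18.npz'); Q=(P-z['pos'])@z['M']
m=(abs(Q[...,0]-30)<18)&(abs(Q[...,1])<22)&(Q[...,2]>-34)&(Q[...,2]<-26); q=Q[m]
print([(x,np.percentile(q[abs(q[:,0]-x)<2][:,1],[2,98]).round(1).tolist()) for x in (20,30,40) if (abs(q[:,0]-x)<2).sum()>5])
E
```

```text
[ 1.06483318 -0.61231205  0.40891735] [ 3.1016878   4.07043194 -2.58260472]
t 33.02 tcp [494.6 -36.7 160.4] yaw -15.8 q6 97.3
122 13411 [576.3 -36.3] [100.2  50.6] 3.9 [576.2 -37.1 130.3]
[(20, [-8.5, 9.1]), (30, [-8.6, 8.8]), (40, [-8.4, 8.7])]
```

Emit:
carry_out:
  deltas:
    - [0,0,0,1.5]
    - [0,0,0,3]
    - [0,0,0,3]

```text
clock: 33.32
tcp_pos: [494.6, -36.7, 160.4]
tool_rot: [-0.001, 0.987, -0.163, 0.0]
ft_force: [2.3, 4.0, -3.7]
grip_width: 17.1
gripper_force: 59.1
```

```bash
cat >> h.py <<'E'
def turnchk(n,c):
    p,M,s=pose(); print('mom',s['moment'].round(3),'f',s['ft_force'].round(1),'grip',round(s['grip_width'],1)); go()
    im,d,P=shot(n); comps(P,c,62,122,138,300)
    Q=(P-p)@M
    m=(abs(Q[...,0]-30)<18)&(abs(Q[...,1])<22)&(Q[...,2]>-34)&(Q[...,2]<-26); q=Q[m]
    print([(x,np.percentile(q[abs(q[:,0]-x)<2][:,1],[2,98]).round(1).tolist()) for x in (20,30,40) if (abs(q[:,0]-x)<2).sum()>5])
E
python3 -c "
from h import *
turnchk('w19',(577,-34))"
```

```text
mom [ 1.076 -0.632  0.368] f [ 2.3  4.  -3.7] grip 17.1
t 33.32 tcp [494.6 -36.7 160.4] yaw -18.8 q6 100.2
122 13290 [576.2 -36.3] [100.1  50.5] 3.7 [576.  -37.2 130.3]
[(20, [-8.4, 9.1]), (30, [-8.7, 8.8]), (40, [-8.4, 9.0])]
```

Emit:
carry_out:
  deltas:
    - [0,0,0,1.5]
    - [0,0,0,3]
    - [0,0,0,3]

```text
clock: 33.62
tcp_pos: [494.6, -36.7, 160.4]
tool_rot: [-0.001, 0.982, -0.189, 0.0]
ft_force: [3.1, 4.9, -2.3]
grip_width: 17.3
gripper_force: 59.2
```

```bash
python3 -c "
from h import *
turnchk('w20',(577,-34))"
```

```text
mom [ 1.076 -0.632  0.412] f [ 3.1  4.9 -2.3] grip 17.3
t 33.62 tcp [494.6 -36.7 160.4] yaw -21.79 q6 103.2
122 13177 [576.2 -36.3] [99.8 50.6] 3.9 [575.9 -37.4 130.2]
[(20, [-8.2, 9.1]), (30, [-8.7, 8.5]), (40, [-8.4, 8.6])]
```

Emit:
carry_out:
  deltas:
    - [0,0,0,-4]
    - [0,0,0,-8]
    - [0,0,0,-8]

```text
clock: 33.92
tcp_pos: [494.5, -36.7, 160.4]
tool_rot: [-0.001, 0.993, -0.118, 0.0]
ft_force: [3.6, 5.2, -2.5]
grip_width: 16.9
gripper_force: 59.1
```

```bash
python3 -c "
from h import *
p,M,s=pose(); print('mom',s['moment'].round(3),'f',s['ft_force'].round(1),'grip',round(s['grip_width'],1)); go()"
```

```text
mom [ 1.127 -0.625 -0.054] f [ 3.6  5.2 -2.5] grip 16.9
t 33.92 tcp [494.5 -36.7 160.4] yaw -13.56 q6 95.0
```

Emit:
carry_out:
  deltas:
    - [0,0,0,-4]
    - [0,0,0,-8]
    - [0,0,0,-8]

```text
clock: 34.17
tcp_pos: [494.5, -36.8, 160.4]
tool_rot: [-0.001, 0.999, -0.049, 0.0]
ft_force: [2.1, 5.0, -2.5]
grip_width: 17.0
gripper_force: 59.2
```

```bash
python3 -c "
from h import *
p,M,s=pose(); print('mom',s['moment'].round(3),'f',s['ft_force'].round(1),'grip',round(s['grip_width'],1)); go()"
```

```text
mom [ 1.114 -0.568  0.029] f [ 2.1  5.  -2.5] grip 17.0
t 34.17 tcp [494.5 -36.8 160.4] yaw -5.64 q6 87.1
```

Emit:
carry_out:
  deltas:
    - [0,0,-0.01,0]
    - [0,0,-0.025,0]
    - [0,0,-0.04,0]
    - [0,0,-0.055,0]
    - [0,0,-0.065,0]
    - [0,0,-0.068,0]
    - [0,0,-0.068,0]

```text
clock: 34.75
tcp_pos: [494.4, -37.6, 228.8]
tool_rot: [0.0, 0.999, -0.052, 0.001]
ft_force: [0.2, -0.1, -2.9]
grip_width: 16.9
gripper_force: 64.6
```

```bash
python3 -c "
from h import *
heldkey('w21'); turnchk('w21b',(577,-34)); go((498.2,-141.9,228,85))"
```

```text
handle top z -29.6 (array([ 5.4, -0.4]), array([80.9, 38.8]), 14.4) x ext [-34.5  45.4]
mom [0.049 0.038 0.036] f [-0.6  0.6 -2.8] grip 16.8
t 34.8 tcp [494.1 -37.5 227.8] yaw -5.92 q6 87.3
122 7319 [576.2 -36.3] [100.3  50.8] 3.5 [576.3 -36.4 130.2]
[(20, [-8.6, 9.0]), (30, [-8.4, 8.7]), (40, [-8.3, 8.7])]
t 34.85 tcp [493.9 -37.4 227.2] yaw -5.92 q6 87.3
[np.float64(0.0151), np.float64(0.1035), np.float64(-0.0008), np.float64(-90.9)]
```

Emit:
carry_out:
  deltas:
    - [0.002,0.01,0,-7]
    - [0.004,0.02,0,-14]
    - [0.006,0.04,0,-21]
    - [0.008,0.06,0,-28]
    - [0.01,0.08,0,-35]
    - [0.012,0.09,0,-42]
    - [0.014,0.1,0,-49]
    - [0.0151,0.1035,0,-56]
    - [0.0151,0.1035,0,-63]
    - [0.0151,0.1035,0,-70]
    - [0.0151,0.1035,0,-77]
    - [0.0151,0.1035,0,-84]

```text
clock: 35.85
tcp_pos: [498.1, -141.7, 226.8]
tool_rot: [-0.001, 0.775, 0.632, -0.001]
ft_force: [0.4, 0.6, -2.8]
grip_width: 16.9
gripper_force: 64.6
```

Emit:
carry_out:
  deltas:
    - [0,0,0,-6.9]
    - [0,0,0,-6.9]
    - [0,0,0,-6.9]
    - [0,0,0,-6.9]

```text
clock: 36.18
tcp_pos: [498.4, -141.7, 227.6]
tool_rot: [-0.0, 0.739, 0.674, -0.0]
ft_force: [-0.3, 0.4, -2.3]
grip_width: 16.9
gripper_force: 64.6
```

```bash
python3 - <<'E'
from h import *
im,d,P=heldkey('w22')
go((498.2,-141.9,172,85))
comps(P,(489,-37),50,112,121,200); comps(P,(577,-34),62,122,138,300)
# rectify patch around socket2 on plane z=98 (x up, y left)
z=np.load('w22.npz'); i=robot.camera_info('wrist'); H=np.array(i['hand_eye'])
def proj(X):
    t=(X-z['pos'])@z['M']; c=(t-H[:3,3])@H[:3,:3]; x,y,zz=c[...,0],-c[...,1],-c[...,2]; r=np.hypot(x,y); th=np.arctan2(r,zz)
    return (i['cx']+i['fx']*th*x/r).astype(np.float32),(i['cy']+i['fy']*th*y/r).astype(np.float32)
out=[]
for zz in (98,117):
    gx,gy=np.meshgrid(np.arange(530,460,-.2),np.arange(0,-75,-.2),indexing='ij')
    u,v=proj(np.stack([gx,gy,np.full_like(gx,zz)],-1)); out.append(cv2.remap(z['p'][...,::-1].copy(),u,v,cv2.INTER_CUBIC))
cv2.imwrite('pics/s2.png',np.hstack(out))
E
```

```text
handle top z -29.5 (array([ 5.1, -0.5]), array([81.3, 38.8]), 14.9) x ext [-34.4  45.4]
t 36.23 tcp [ 498.4 -141.7  227.7] yaw 84.83 q6 -14.8
[np.float64(-0.0002), np.float64(-0.0002), np.float64(0.0557), np.float64(-0.2)]
112 3252 [488.9 -36.7] [56.7 56.2] 1.7 [487.2 -37.1 117.4]
122 6677 [575.8 -36.1] [100.   50.8] 4.1 [572.8 -36.9 130.2]
```

View pics/s2.png

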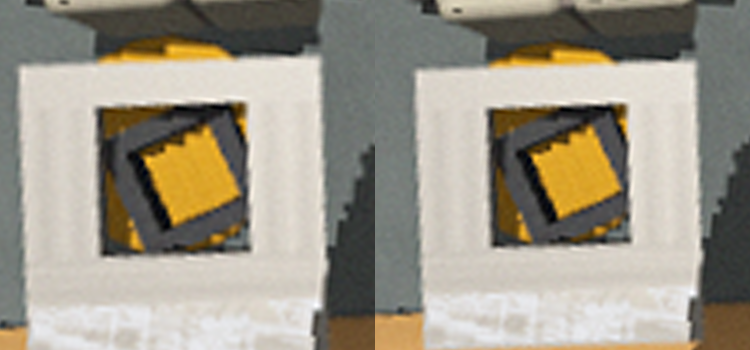

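Socket 2 reads about 21° counter-clockwise in the rectified view (square at (180,180)). The clamp is therefore only near 70° and the key slid past in the socket after fast turning. I'll do bay 1 slowly and fully seated, then come back.

Emit:
carry_out:
  deltas:
    - [-0.0002,-0.0002,0.015,0]
    - [-0.0002,-0.0002,0.03,0]
    - [-0.0002,-0.0002,0.04,0]
    - [-0.0002,-0.0002,0.046,0]
    - [-0.0002,-0.0002,0.05,0]
    - [-0.0002,-0.0002,0.054,0]
    - [-0.0002,-0.0002,0.058,0]
    - [-0.0002,-0.0002,0.062,0]
    - [-0.0002,-0.0002,0.066,0]
    - [-0.0002,-0.0002,0.069,0]
    - [-0.0002,-0.0002,0.069,0]

```text
clock: 37.15
tcp_pos: [498.6, -142.4, 160.0]
tool_rot: [0.001, 0.737, 0.675, -0.0]
ft_force: [-0.7, -3.3, 2.8]
grip_width: 17.0
gripper_force: 65.3
```

Emit:
carry_out:
  deltas:
    - [0,0,0,3]
    - [0,0,0,6]
    - [0,0,0,9]
    - [0,0,0,12]
    - [0,0,0,15]
    - [0,0,0,18]
    - [0,0,0,21]
    - [0,0,0,24]
    - [0,0,0,27]
    - [0,0,0,30]
    - [0,0,0,30]

```text
clock: 38.07
tcp_pos: [498.1, -142.9, 159.8]
tool_rot: [0.001, 0.888, 0.46, -0.001]
ft_force: [-3.0, -4.1, 3.6]
grip_width: 17.0
gripper_force: 65.5
```

```bash
python3 -c "
from h import *
turnchk('w23',(580,-139))"
```

```text
mom [-1.182  0.788  0.101] f [-3.  -4.1  3.6] grip 17.0
t 38.07 tcp [ 498.1 -142.9  159.8] yaw 54.81 q6 15.2
122 11688 [ 576.5 -139.2] [99.6 50.3] 2.1 [ 574.7 -137.3  130. ]
[(20, [-9.0, 8.6]), (30, [-9.2, 8.2]), (40, [-9.0, 8.4])]
```

Emit:
carry_out:
  deltas:
    - [0,0,0,3]
    - [0,0,0,6]
    - [0,0,0,9]
    - [0,0,0,12]
    - [0,0,0,15]
    - [0,0,0,18]
    - [0,0,0,21]
    - [0,0,0,24]
    - [0,0,0,27]
    - [0,0,0,30]
    - [0,0,0,30]

```text
clock: 39.03
tcp_pos: [497.7, -142.4, 159.8]
tool_rot: [0.0, 0.977, 0.215, -0.001]
ft_force: [-5.5, -2.5, 5.9]
grip_width: 17.0
gripper_force: 65.7
```

```bash
python3 -c "
from h import *
turnchk('w24',(580,-139))"
```

```text
mom [-0.682  1.4    0.074] f [-5.5 -2.5  5.9] grip 17.0
t 39.03 tcp [ 497.7 -142.4  159.8] yaw 24.82 q6 45.2
122 13226 [ 577.1 -139.6] [100.   50.7] 1.9 [ 577.2 -138.5  130.1]
[(20, [-8.8, 8.5]), (30, [-8.8, 8.5]), (40, [-8.3, 8.6])]
```

Emit:
carry_out:
  deltas:
    - [0,0,0,2]
    - [0,0,0,4]
    - [0,0,0,6]
    - [0,0,0,8]
    - [0,0,0,10]
    - [0,0,0,12]
    - [0,0,0,12]

```text
clock: 39.67
tcp_pos: [497.5, -142.2, 159.8]
tool_rot: [0.0, 0.994, 0.112, -0.001]
ft_force: [-6.2, -1.2, 6.1]
grip_width: 17.0
gripper_force: 65.8
```

```bash
python3 -c "
from h import *
turnchk('w25',(580,-139))"
```

```text
mom [-0.473  1.51   0.126] f [-6.2 -1.2  6.1] grip 17.0
t 39.67 tcp [ 497.5 -142.2  159.8] yaw 12.89 q6 57.1
122 13535 [ 577.4 -139.8] [100.2  50.6] 2.2 [ 578.1 -139.3  130.2]
[(20, [-8.7, 8.9]), (30, [-8.7, 8.4]), (40, [-8.6, 8.8])]
```

Emit:
carry_out:
  deltas:
    - [0,0,0,2]
    - [0,0,0,4]
    - [0,0,0,6]
    - [0,0,0,8]
    - [0,0,0,8]

```text
clock: 40.13
tcp_pos: [497.5, -142.0, 159.8]
tool_rot: [0.0, 0.999, 0.043, -0.001]
ft_force: [-6.0, -0.8, 6.7]
grip_width: 17.2
gripper_force: 65.8
```

```bash
python3 -c "
from h import *
turnchk('w26',(580,-139))"
```

```text
mom [-0.297  1.593  0.153] f [-6.  -0.8  6.7] grip 17.2
t 40.13 tcp [ 497.5 -142.   159.8] yaw 4.89 q6 65.1
122 13713 [ 578.4 -140.6] [99.9 50.5] 3.4 [ 579.  -140.4  130.2]
[(20, [-8.3, 9.0]), (30, [-8.7, 8.5]), (40, [-8.4, 8.7])]
```

Emit:
carry_out:
  deltas:
    - [0,0,0,2]
    - [0,0,0,4]
    - [0,0,0,6]
    - [0,0,0,6]

```text
clock: 40.52
tcp_pos: [497.5, -141.9, 159.8]
tool_rot: [-0.0, 1.0, -0.01, -0.001]
ft_force: [-6.5, -1.1, 6.3]
grip_width: 17.2
gripper_force: 65.9
```

```bash
python3 -c "
from h import *
turnchk('w27',(580,-139))"
```

```text
mom [-0.198  1.645  0.141] f [-6.5 -1.1  6.3] grip 17.2
t 40.52 tcp [ 497.5 -141.9  159.8] yaw -1.1 q6 71.1
122 13772 [ 579.2 -141. ] [100.2  50.5] 4.4 [ 579.5 -141.1  130.2]
[(20, [-8.6, 8.9]), (30, [-8.5, 8.5]), (40, [-8.4, 8.9])]
```

Emit:
carry_out:
  deltas:
    - [0,0,0,2]
    - [0,0,0,4]
    - [0,0,0,6]
    - [0,0,0,6]

```text
clock: 40.9
tcp_pos: [497.5, -141.7, 159.8]
tool_rot: [-0.0, 0.998, -0.062, -0.001]
ft_force: [-7.0, -0.5, 6.7]
grip_width: 16.9
gripper_force: 65.9
```

```bash
python3 -c "
from h import *
turnchk('w28',(580,-139))"
```

```text
mom [-0.059  1.614  0.205] f [-7.  -0.5  6.7] grip 16.9
t 40.9 tcp [ 497.5 -141.7  159.8] yaw -7.09 q6 77.1
122 13737 [ 579.4 -141.1] [99.6 50.4] 4.4 [ 579.6 -141.5  130.2]
[(20, [-8.5, 9.1]), (30, [-8.7, 8.7]), (40, [-8.5, 8.6])]
```

Emit:
carry_out:
  deltas:
    - [0,0,0,2]
    - [0,0,0,4]
    - [0,0,0,6]
    - [0,0,0,6]

```text
clock: 41.28
tcp_pos: [497.5, -141.6, 159.8]
tool_rot: [-0.0, 0.993, -0.114, -0.001]
ft_force: [-5.9, 1.1, 7.8]
grip_width: 16.7
gripper_force: 65.9
```

```bash
python3 -c "
from h import *
turnchk('w29',(580,-139))"
```

```text
mom [0.101 1.664 0.265] f [-5.9  1.1  7.8] grip 16.7
t 41.28 tcp [ 497.5 -141.6  159.8] yaw -13.08 q6 83.1
122 13638 [ 579.8 -141. ] [100.   50.7] 3.9 [ 579.7 -141.8  130.3]
[(20, [-8.5, 8.7]), (30, [-8.7, 8.8]), (40, [-8.5, 8.6])]
```

Emit:
carry_out:
  deltas:
    - [0,0,0,2]
    - [0,0,0,4]
    - [0,0,0,6]
    - [0,0,0,6]

```text
clock: 41.67
tcp_pos: [497.5, -141.5, 159.8]
tool_rot: [-0.0, 0.986, -0.166, -0.001]
ft_force: [-5.8, 0.6, 7.5]
grip_width: 16.8
gripper_force: 66.0
```

```bash
python3 -c "
from h import *
turnchk('w30',(580,-139))"
```

```text
mom [0.131 1.73  0.373] f [-5.8  0.6  7.5] grip 16.8
t 41.67 tcp [ 497.5 -141.5  159.8] yaw -19.06 q6 89.1
122 13392 [ 579.7 -141.3] [99.8 50.1] 4.1 [ 579.4 -142.1  130.2]
[(20, [-8.5, 9.1]), (30, [-8.7, 8.8]), (40, [-8.5, 8.4])]
```

```bash
cat >> h.py <<'E'
def rectify(n,c,zz,half=20,k=10):
    z=np.load(n+'.npz'); i=robot.camera_info('wrist'); H=np.array(i['hand_eye'])
    a=np.arange(half,-half,-1/k); gx,gy=np.meshgrid(c[0]+a,c[1]+a,indexing='ij')
    X=np.stack([gx,gy,np.full_like(gx,zz)],-1); t=(X-z['pos'])@z['M']; q=(t-H[:3,3])@H[:3,:3]
    x,y,w=q[...,0],-q[...,1],-q[...,2]; r=np.hypot(x,y); th=np.arctan2(r,w)
    return cv2.remap(z['p'][...,::-1].copy(),(i['cx']+i['fx']*th*x/r).astype(np.float32),(i['cy']+i['fy']*th*y/r).astype(np.float32),cv2.INTER_CUBIC)
E
python3 - <<'E'
from h import *
a=rectify('w22',(494.7,-36.4),98); b=rectify('w3',(494.7,-36.4),98); c=rectify('w3',(498.2,-141.5),98); e=rectify('w3',(501.7,-246.4),98)
cv2.imwrite('pics/sq.png',np.vstack([np.hstack([a,b]),np.hstack([c,e])])[:800:,:][::1][:, :].copy()[::,::] if 0 else cv2.resize(np.vstack([np.hstack([a,b]),np.hstack([c,e])]),(590,590)))
E
```

```text
(no output)
```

View pics/sq.png

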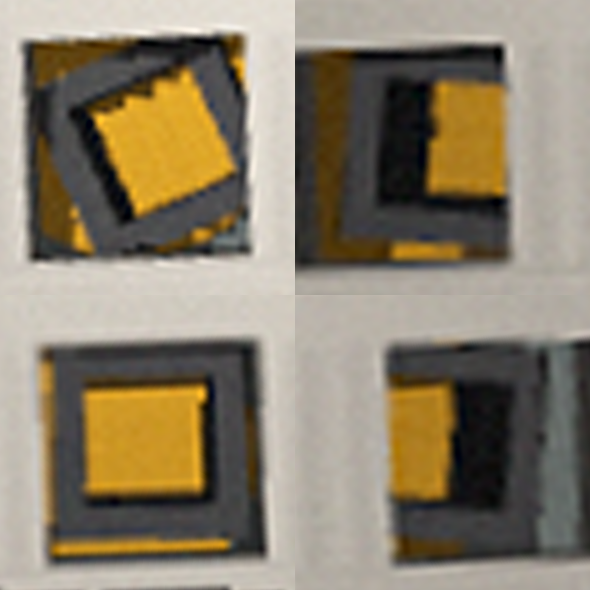

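Emit:
carry_out:
  deltas:
    - [0,0,0,-3]
    - [0,0,0,-5]
    - [0,0,0,-5]
    - [0,0,-0.01,-5]
    - [0,0,-0.03,-5]
    - [0,0,-0.05,-5]
    - [0,0,-0.07,-5]
    - [-0.025,0,-0.07,-5]
    - [-0.055,0,-0.07,-5]
    - [-0.055,0,-0.07,-5]
    - [-0.055,0,-0.07,-5]
    - [-0.055,0,-0.07,-5]

```text
clock: 42.72
tcp_pos: [446.6, -123.9, 229.3]
tool_rot: [-0.0, 0.993, -0.122, 0.0]
ft_force: [-0.2, -0.9, -2.1]
grip_width: 17.0
gripper_force: 64.6
```

```bash
python3 - <<'E'
from h import *
im,d,P=heldkey('w31'); go((494.6,-36.4,228,0))
for c in [(577,-34),(580,-139),(583,-244)]: comps(P,c,62,122,138,300)
for c in [(489,-37),(492,-142),(496,-247)]: comps(P,c,45,112,121,200)
a=rectify('w31',(494.7,-36.4),98); b=rectify('w31',(498.2,-141.5),98); e=rectify('w31',(501.7,-246.4),98)
cv2.imwrite('pics/sq31.png',cv2.resize(np.hstack([a,b,e]),(795,265)))
E
```

```text
handle top z -29.7 (array([ 5.4, -0.3]), array([81.2, 38.6]), 14.2) x ext [-34.4  45.4]
t 42.77 tcp [ 446.8 -124.   229.2] yaw -14.0 q6 83.9
[np.float64(0.0251), np.float64(-0.0966), np.float64(0.0012), np.float64(-14.0)]
122 5797 [575.9 -36.8] [100.2  50.5] 3.6 [574.  -39.  130.1]
122 5824 [ 575.  -141.4] [91.4 50.6] 4.0 [ 569.1 -140.9  130.2]
122 3776 [ 562.4 -244.6] [65.7 50.9] 1.5 [ 559.6 -241.8  129.7]
112 2679 [488.9 -37.2] [57.6 56.4] -87.4 [487.7 -38.7 117.3]
112 3101 [ 492.  -141.7] [56.8 56.6] 2.5 [ 490.7 -142.   117.3]
112 2771 [ 495.6 -246.6] [57.1 56.6] -88.4 [ 494.2 -245.   117. ]
```

View pics/sq31.png

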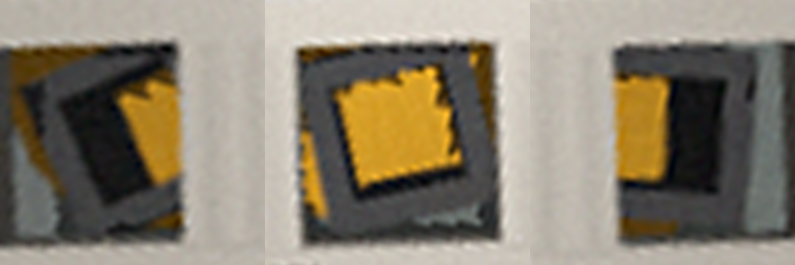

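Bay 1's socket (at (400,130)) reads about 13° counter-clockwise, so clamp 1 is at its stop (80° gives 11.7°). Bay 2 (left) is at about 24°, roughly 12° short. Re-seating the key in bay 2, aligned with its socket.

Emit:
carry_out:
  deltas:
    - [0.008,-0.03,0,-7]
    - [0.016,-0.06,0,-14]
    - [0.025,-0.085,0,-21]
    - [0.025,-0.0966,0,-28]
    - [0.025,-0.0966,0,-35]
    - [0.025,-0.0966,0,-36]
    - [0.025,-0.0966,0,-36]
    - [0.025,-0.0966,0,-36]
    - [0.025,-0.0966,0,-36]

```text
clock: 43.52
tcp_pos: [494.1, -36.8, 229.1]
tool_rot: [0.0, 0.982, 0.189, -0.0]
ft_force: [0.4, -0.2, -2.7]
grip_width: 16.8
gripper_force: 64.6
```

```bash
python3 - <<'E'
from h import *
go((494.5,-36.4,159.5,22))
E
```

```text
t 43.52 tcp [494.1 -36.8 229.1] yaw 21.81 q6 59.7
[np.float64(0.0005), np.float64(-0.0002), np.float64(0.0696), np.float64(-0.2)]
```

Emit:
carry_out:
  deltas:
    - [0.0005,-0.0002,0.015,0]
    - [0.0005,-0.0002,0.03,0]
    - [0.0005,-0.0002,0.04,0]
    - [0.0005,-0.0002,0.046,0]
    - [0.0005,-0.0002,0.05,0]
    - [0.0005,-0.0002,0.054,0]
    - [0.0005,-0.0002,0.058,0]
    - [0.0005,-0.0002,0.062,0]
    - [0.0005,-0.0002,0.066,0]
    - [0.0005,-0.0002,0.07,0]
    - [0.0005,-0.0002,0.071,0]
    - [0.0005,-0.0002,0.071,0]

```text
clock: 44.52
tcp_pos: [494.7, -36.0, 159.8]
tool_rot: [0.0, 0.982, 0.191, 0.001]
ft_force: [-5.5, -0.6, 8.4]
grip_width: 16.9
gripper_force: 66.2
```

Emit:
carry_out:
  deltas:
    - [0,0,0,2.5]
    - [0,0,0,5]
    - [0,0,0,7.5]
    - [0,0,0,10]
    - [0,0,0,12.5]
    - [0,0,0,15]
    - [0,0,0,17.5]
    - [0,0,0,20]
    - [0,0,0,22]
    - [0,0,0,24]
    - [0,0,0,24]

```text
clock: 45.43
tcp_pos: [494.2, -36.6, 159.7]
tool_rot: [0.001, 1.0, -0.018, 0.0]
ft_force: [-7.5, -3.0, 9.6]
grip_width: 16.8
gripper_force: 66.3
```

```bash
python3 -c "
from h import *
turnchk('w33',(577,-34))"
```

```text
mom [-0.573  1.921  0.142] f [-7.5 -3.   9.6] grip 16.8
t 45.43 tcp [494.2 -36.6 159.7] yaw -2.12 q6 83.7
122 13767 [576.2 -36.5] [100.2  50.5] 4.0 [576.7 -36.5 130.2]
[(20, [-8.6, 9.0]), (30, [-8.5, 8.7]), (40, [-8.5, 8.6])]
```

Emit:
carry_out:
  deltas:
    - [0,0,0,2]
    - [0,0,0,4]
    - [0,0,0,6]
    - [0,0,0,8]
    - [0,0,0,8]

```text
clock: 45.9
tcp_pos: [494.2, -36.5, 159.7]
tool_rot: [0.001, 0.996, -0.088, 0.0]
ft_force: [-7.4, -1.8, 10.2]
grip_width: 17.1
gripper_force: 66.3
```

```bash
python3 -c "
from h import *
turnchk('w34',(577,-34))"
```

```text
mom [-0.475  1.98   0.174] f [-7.4 -1.8 10.2] grip 17.1
t 45.9 tcp [494.2 -36.5 159.7] yaw -10.11 q6 91.7
122 13682 [576.4 -36.4] [100.3  50.4] 3.8 [576.4 -36.9 130.2]
[(20, [-8.3, 9.0]), (30, [-8.4, 8.6]), (40, [-8.5, 8.6])]
```

Emit:
carry_out:
  deltas:
    - [0,0,0,2]
    - [0,0,0,4]
    - [0,0,0,6]
    - [0,0,0,8]
    - [0,0,0,8]

```text
clock: 46.37
tcp_pos: [494.2, -36.3, 159.7]
tool_rot: [0.001, 0.988, -0.157, 0.0]
ft_force: [-7.6, -1.1, 8.9]
grip_width: 17.1
gripper_force: 66.4
```

```bash
python3 -c "
from h import *
turnchk('w35',(577,-34))"
```

```text
mom [-0.348  1.965  0.425] f [-7.6 -1.1  8.9] grip 17.1
t 46.37 tcp [494.2 -36.3 159.7] yaw -18.07 q6 99.6
122 13428 [576.3 -36.4] [100.2  50.4] 3.8 [576.1 -37.2 130.3]
[(20, [-8.1, 8.7]), (30, [-8.7, 8.8]), (40, [-8.8, 8.6])]
```

Emit:
carry_out:
  deltas:
    - [0,0,0,-3]
    - [0,0,0,-5]
    - [0,0,0,-5]
    - [0,0,-0.01,-5]
    - [0,0,-0.03,-5]
    - [0,0,-0.05,-5]
    - [0,0,-0.07,-5]
    - [-0.025,0,-0.07,-5]
    - [-0.055,0,-0.07,-5]
    - [-0.055,0,-0.07,-5]
    - [-0.055,0,-0.07,-5]
    - [-0.055,0,-0.07,-5]

```text
clock: 47.42
tcp_pos: [442.7, -18.9, 228.7]
tool_rot: [-0.0, 0.994, -0.113, 0.001]
ft_force: [-0.5, 0.3, -1.9]
grip_width: 17.2
gripper_force: 64.6
```

```bash
cat >> h.py <<'E'
def sockang(n,c):
    """brass floor + rim direction by gradient-weighted 4-fold angle, deg CCW"""
    g=cv2.GaussianBlur(cv2.cvtColor(rectify(n,c,98,12),cv2.COLOR_BGR2GRAY),(0,0),4).astype(float)
    gx=cv2.Sobel(g,cv2.CV_64F,1,0); gy=-cv2.Sobel(g,cv2.CV_64F,0,1); s=(np.hypot(gx,gy)**2*np.exp(4j*np.arctan2(gy,gx)))[10:-10,10:-10].sum()
    return round(np.degrees(np.angle(s))/4,1)
E
python3 - <<'E'
from h import *
im,d,P=heldkey('w36'); go((501.7,-246.6,228,85))
for c in [(577,-34),(580,-139)]: comps(P,c,62,122,138,300)
print('s2 now',sockang('w36',(494.7,-36.4)),'before',sockang('w31',(494.7,-36.4)),sockang('w22',(494.7,-36.4)),'s1',sockang('w31',(498.2,-141.5)),sockang('w36',(498.2,-141.5)),'init',sockang('w3',(498.2,-141.5)),sockang('w3',(501.7,-246.4)))
E
```

```text
handle top z -29.7 (array([4.7, 0.6]), array([82.1, 38.4]), -16.4) x ext [-34.4  45.4]
t 47.47 tcp [442.8 -19.  228.6] yaw -13.0 q6 95.8
[np.float64(0.1086), np.float64(0.2085), np.float64(0.0006), np.float64(-98.0)]
122 5742 [570.7 -36.5] [89.6 50.4] 3.9 [565.1 -36.1 130.2]
122 3602 [ 561.  -141.7] [63.2 50.4] 4.0 [ 558.4 -139.2  129.7]
s2 now 6.7 before 16.7 22.4 s1 9.8 9.8 init 1.4 0.6
```

```bash
cat >> h.py <<'E'
def sockfit(n,c):
    """angle of socket (deg CCW, -45..45) from the dark-grey rim: best 4-fold template over the rectified patch"""
    im=rectify(n,c,98,14).astype(float); hsv=cv2.cvtColor(im.astype(np.uint8),cv2.COLOR_BGR2HSV)
    br=((hsv[...,1]>110)&(hsv[...,2]>110)).astype(np.uint8)
    k,l,st,ce=cv2.connectedComponentsWithStats(br); 
    j=min((j for j in range(1,k) if st[j,4]>800),key=lambda j:np.hypot(*(ce[j]-140)))
    pts=np.argwhere(l==j)[:,::-1].astype(np.float32); (cc,s,a)=cv2.minAreaRect(pts)
    a=-a; a=(a+45)%90-45
    return round(a,1),np.round(s,0)/10,np.round((np.array(cc)-140)/10,1)
E
python3 - <<'E'
from h import *
S={'s2':(494.7,-36.4),'s1':(498.2,-141.5),'s0':(501.7,-246.4)}
for n,k in [('w22','s2'),('w31','s2'),('w31','s1'),('w36','s2'),('w36','s1'),('w3','s1'),('w3','s2'),('w3','s0'),('w31','s0')]: print(n,k,sockfit(n,S[k]))
E
```

```text
w22 s2 (25.3, array([16.2, 15.4]), array([ 2.2, -0.7]))
w31 s2 (22.8, array([15.2,  9. ]), array([ 4.5, -0.4]))
w31 s1 (14.2, array([15.9, 16.5]), array([ 0.2, -1.2]))
w36 s2 (12.1, array([15.7, 16.8]), array([ 0.3, -1.3]))
w36 s1 (13.9, array([14.2,  8.9]), array([-4.1, -1.2]))
w3 s1 (1.2, array([14.6, 16.9]), array([-0.4, -0.4]))
w3 s2 (-2.5, array([10.6, 15.3]), array([ 3.5, -1.4]))
w3 s0 (1.3, array([15.4,  8.7]), array([-3. , -0.1]))
w31 s0 (0.0, array([15.6,  8.1]), array([-3.2, -0.7]))
```

Clamp 2 is now at 79.8°, its stop (1.39 rad). Clamp 1 reads about 78°, and I'll give it a final turn later. Now bay 0.

Emit:
carry_out:
  deltas:
    - [0.01,0.03,0,-7]
    - [0.02,0.06,0,-14]
    - [0.03,0.09,0,-21]
    - [0.045,0.12,0,-28]
    - [0.06,0.15,0,-35]
    - [0.08,0.175,0,-42]
    - [0.1,0.195,0,-49]
    - [0.108,0.2085,0,-56]
    - [0.108,0.2085,0,-63]
    - [0.108,0.2085,0,-70]
    - [0.108,0.2085,0,-77]
    - [0.108,0.2085,0,-84]

```text
clock: 48.47
tcp_pos: [501.0, -247.2, 227.5]
tool_rot: [-0.0, 0.813, 0.583, -0.0]
ft_force: [-0.1, 0.7, -2.5]
grip_width: 17.0
gripper_force: 64.6
```

Emit:
carry_out:
  deltas:
    - [0,0,0,-7]
    - [0,0,0,-14]
    - [0,0,0,-14]
    - [0,0,0,-14]
    - [0,0,0,-14]

```text
clock: 48.88
tcp_pos: [500.6, -246.7, 227.9]
tool_rot: [-0.0, 0.739, 0.674, -0.0]
ft_force: [1.0, -0.1, -2.6]
grip_width: 17.1
gripper_force: 64.6
```

```bash
python3 - <<'E'
from h import *
im,d,P=heldkey('w37'); go((501.4,-246.6,159.3,85))
comps(P,(496,-247),50,112,121,200)
E
```

```text
handle top z -29.5 (array([ 5.3, -0.4]), array([81.1, 38.7]), 14.9) x ext [-34.5  45.4]
t 48.93 tcp [ 500.6 -246.6  228. ] yaw 84.82 q6 -24.8
[np.float64(0.0001), np.float64(0.0008), np.float64(0.0687), np.float64(-0.2)]
112 1568 [ 495.2 -243.1] [56.3 49.7] 1.7 [ 492.4 -231.7  117. ]
```

Emit:
carry_out:
  deltas:
    - [0.0002,0.0008,0.015,0]
    - [0.0002,0.0008,0.03,0]
    - [0.0002,0.0008,0.04,0]
    - [0.0002,0.0008,0.046,0]
    - [0.0002,0.0008,0.05,0]
    - [0.0002,0.0008,0.054,0]
    - [0.0002,0.0008,0.058,0]
    - [0.0002,0.0008,0.062,0]
    - [0.0002,0.0008,0.066,0]
    - [0.0002,0.0008,0.069,0]
    - [0.0002,0.0008,0.0695,0]
    - [0.0002,0.0008,0.0695,0]

```text
clock: 49.93
tcp_pos: [501.4, -246.8, 159.9]
tool_rot: [0.001, 0.737, 0.675, -0.0]
ft_force: [-1.9, -2.5, 3.9]
grip_width: 17.1
gripper_force: 65.5
```

Emit:
carry_out:
  deltas:
    - [0,0,0,3]
    - [0,0,0,6]
    - [0,0,0,9]
    - [0,0,0,12]
    - [0,0,0,15]
    - [0,0,0,18]
    - [0,0,0,21]
    - [0,0,0,24]
    - [0,0,0,27]
    - [0,0,0,30]
    - [0,0,0,33]
    - [0,0,0,36]

```text
clock: 50.93
tcp_pos: [501.2, -247.6, 159.8]
tool_rot: [0.002, 0.911, 0.413, -0.0]
ft_force: [-2.6, -4.4, 4.1]
grip_width: 16.9
gripper_force: 65.5
```

Emit:
carry_out:
  deltas:
    - [0,0,0,3]
    - [0,0,0,6]
    - [0,0,0,9]
    - [0,0,0,12]
    - [0,0,0,15]
    - [0,0,0,18]
    - [0,0,0,21]
    - [0,0,0,24]
    - [0,0,0,27]
    - [0,0,0,30]
    - [0,0,0,33]
    - [0,0,0,36]

```text
clock: 51.93
tcp_pos: [500.7, -247.0, 159.8]
tool_rot: [0.001, 0.994, 0.112, -0.0]
ft_force: [-4.9, -2.5, 7.1]
grip_width: 17.1
gripper_force: 65.8
```

```bash
python3 -c "
from h import *
turnchk('w38',(583,-244))"
```

```text
mom [-0.735  1.345  0.3  ] f [-4.9 -2.5  7.1] grip 17.1
t 51.93 tcp [ 500.7 -247.   159.8] yaw 12.84 q6 47.2
122 13503 [ 580.7 -245.1] [100.1  50.5] 2.9 [ 581.4 -244.7  130.2]
[(20, [-8.7, 8.6]), (30, [-8.9, 8.6]), (40, [-8.7, 8.5])]
```

Emit:
carry_out:
  deltas:
    - [0,0,0,2.5]
    - [0,0,0,5]
    - [0,0,0,7.5]
    - [0,0,0,10]
    - [0,0,0,12.5]
    - [0,0,0,15]
    - [0,0,0,17.5]
    - [0,0,0,20]
    - [0,0,0,22]
    - [0,0,0,24]
    - [0,0,0,24]

```text
clock: 52.9
tcp_pos: [500.6, -246.5, 159.8]
tool_rot: [0.0, 0.995, -0.097, -0.001]
ft_force: [-5.8, -1.8, 8.0]
grip_width: 16.7
gripper_force: 66.0
```

```bash
python3 -c "
from h import *
turnchk('w39',(583,-244))"
```

```text
mom [-0.224  1.503  0.258] f [-5.8 -1.8  8. ] grip 16.7
t 52.9 tcp [ 500.6 -246.5  159.8] yaw -11.1 q6 71.1
122 13692 [ 582.9 -246.1] [100.4  50.6] 3.9 [ 582.9 -246.8  130.2]
[(20, [-8.6, 9.1]), (30, [-8.5, 8.7]), (40, [-8.5, 8.6])]
```

Emit:
carry_out:
  deltas:
    - [0,0,0,2]
    - [0,0,0,4]
    - [0,0,0,6]
    - [0,0,0,8]
    - [0,0,0,8]

```text
clock: 53.37
tcp_pos: [500.6, -246.3, 159.8]
tool_rot: [0.0, 0.986, -0.166, -0.001]
ft_force: [-6.2, -0.4, 7.4]
grip_width: 17.2
gripper_force: 66.1
```

```bash
python3 -c "
from h import *
turnchk('w40',(583,-244))"
```

```text
mom [-0.075  1.497  0.403] f [-6.2 -0.4  7.4] grip 17.2
t 53.37 tcp [ 500.6 -246.3  159.8] yaw -19.07 q6 79.1
122 13407 [ 582.8 -246. ] [99.7 50.8] 3.6 [ 582.7 -247.1  130.3]
[(20, [-8.4, 8.7]), (30, [-8.7, 8.5]), (40, [-8.7, 8.2])]
```

Emit:
carry_out:
  deltas:
    - [0,0,0,1.5]
    - [0,0,0,2]
    - [0,0,0,2]
    - [0,0,0,2]

```text
clock: 53.75
tcp_pos: [500.7, -246.3, 159.8]
tool_rot: [0.0, 0.983, -0.182, -0.001]
ft_force: [-4.9, -1.1, 7.7]
grip_width: 17.1
gripper_force: 66.2
```

Emit:
carry_out:
  deltas:
    - [0,0,0,-3]
    - [0,0,0,-6]
    - [0,0,0,-6]
    - [0,0,-0.01,-6]
    - [0,0,-0.03,-6]
    - [0,0,-0.05,-6]
    - [0,0,-0.07,-6]
    - [-0.025,0,-0.07,-6]
    - [-0.055,0,-0.07,-6]
    - [-0.055,0,-0.07,-6]
    - [-0.055,0,-0.07,-6]
    - [-0.055,0,-0.07,-6]

```text
clock: 54.75
tcp_pos: [450.2, -226.4, 228.8]
tool_rot: [-0.0, 0.991, -0.13, 0.0]
ft_force: [0.4, -0.4, -2.9]
grip_width: 16.7
gripper_force: 64.5
```

```bash
python3 - <<'E'
from h import *
im,d,P=heldkey('w41')
S={'s2':(494.7,-36.4),'s1':(498.2,-141.5),'s0':(501.7,-246.4)}
for k in ('s0','s1'): print(k,sockfit('w41',S[k]))
for c in [(577,-34),(580,-139),(583,-244)]: comps(P,c,62,122,138,300)
go((497.7,-141.6,228,16))
E
```

```text
handle top z -29.6 (array([4.9, 0.6]), array([81.8, 38.3]), -16.0) x ext [-34.6  45.5]
s0 (13.5, array([15.7, 16.7]), array([ 0.2, -1.1]))
s1 (2.8, array([15.8,  8.4]), array([ 3. , -0.4]))
122 3783 [575.8 -36.7] [100.   51.9] 3.7 [574.5 -41.2 129.9]
122 5827 [ 579.3 -141.6] [100.1  50.3] 3.9 [ 577.4 -143.8  130.1]
122 5850 [ 578.3 -246.5] [91.4 50.6] 3.8 [ 572.2 -246.   130.2]
t 54.8 tcp [ 450.4 -226.5  228.7] yaw -14.99 q6 74.1
[np.float64(0.0237), np.float64(-0.0943), np.float64(0.0007), np.float64(-31.0)]
```

All three are near the stop. I give clamp 1 the extra push, since it had the lowest end torque.

Emit:
carry_out:
  deltas:
    - [0.008,-0.03,0,-6]
    - [0.016,-0.06,0,-12]
    - [0.022,-0.085,0,-18]
    - [0.0237,-0.0943,0,-25]
    - [0.0237,-0.0943,0,-25]
    - [0.0237,-0.0943,0,-25]
    - [0.0237,-0.0943,0,-25]
    - [0.0237,-0.0943,0,-25]
    - [0.0237,-0.0943,0,-25]

```text
clock: 55.55
tcp_pos: [497.0, -142.4, 228.7]
tool_rot: [0.0, 0.996, 0.086, 0.0]
ft_force: [0.6, 0.1, -3.1]
grip_width: 17.4
gripper_force: 64.6
```

```bash
python3 - <<'E'
from h import *
go((497.7,-141.6,158.8,10))
E
```

```text
t 55.55 tcp [ 497.  -142.4  228.7] yaw 9.84 q6 60.1
[np.float64(0.0008), np.float64(-0.0007), np.float64(0.0699), np.float64(-0.2)]
```

Emit:
carry_out:
  deltas:
    - [0.0008,-0.0007,0.015,0]
    - [0.0008,-0.0007,0.03,0]
    - [0.0008,-0.0007,0.04,0]
    - [0.0008,-0.0007,0.046,0]
    - [0.0008,-0.0007,0.05,0]
    - [0.0008,-0.0007,0.054,0]
    - [0.0008,-0.0007,0.058,0]
    - [0.0008,-0.0007,0.062,0]
    - [0.0008,-0.0007,0.066,0]
    - [0.0008,-0.0007,0.07,0]
    - [0.0008,-0.0007,0.0705,0]
    - [0.0008,-0.0007,0.0705,0]

```text
clock: 56.55
tcp_pos: [498.2, -141.1, 159.9]
tool_rot: [0.001, 0.996, 0.087, 0.001]
ft_force: [-5.2, 0.1, 8.3]
grip_width: 16.9
gripper_force: 66.3
```

Emit:
carry_out:
  deltas:
    - [0,0,0,2.5]
    - [0,0,0,5]
    - [0,0,0,7.5]
    - [0,0,0,10]
    - [0,0,0,12.5]
    - [0,0,0,15]
    - [0,0,0,17.5]
    - [0,0,0,20]
    - [0,0,0,22]
    - [0,0,0,24]
    - [0,0,0,26]
    - [0,0,0,28]

```text
clock: 57.55
tcp_pos: [497.7, -141.2, 159.8]
tool_rot: [0.001, 0.988, -0.157, 0.0]
ft_force: [-7.4, -1.0, 8.5]
grip_width: 17.3
gripper_force: 66.5
```

```bash
python3 -c "
from h import *
turnchk('w42',(580,-139))"
```

```text
mom [-0.081  1.831  0.613] f [-7.4 -1.   8.5] grip 17.3
t 57.55 tcp [ 497.7 -141.2  159.8] yaw -18.06 q6 88.2
122 13406 [ 579.7 -141.1] [99.9 50.5] 3.9 [ 579.5 -142.   130.3]
[(20, [-8.5, 8.6]), (30, [-8.6, 8.9]), (40, [-8.5, 8.6])]
```

Emit:
carry_out:
  deltas:
    - [0,0,0,2]
    - [0,0,0,3.5]
    - [0,0,0,3.5]
    - [0,0,0,3.5]

```text
clock: 57.93
tcp_pos: [497.7, -141.1, 159.8]
tool_rot: [0.001, 0.982, -0.186, 0.0]
ft_force: [-5.8, -0.6, 9.7]
grip_width: 17.1
gripper_force: 66.4
```

```bash
python3 -c "
from h import *
turnchk('w43',(580,-139))"
```

```text
mom [0.021 1.782 0.389] f [-5.8 -0.6  9.7] grip 17.1
t 57.93 tcp [ 497.7 -141.1  159.8] yaw -21.49 q6 91.6
122 13308 [ 579.8 -141.1] [100.5  50.6] 3.6 [ 579.3 -142.1  130.2]
[(20, [-8.5, 8.8]), (30, [-8.4, 8.6]), (40, [-8.8, 8.5])]
```

Emit:
carry_out:
  deltas:
    - [0,0,0,-3]
    - [0,0,0,-6]
    - [0,0,0,-6]
    - [0,0,-0.01,-6]
    - [0,0,-0.03,-6]
    - [0,0,-0.05,-6]
    - [0,0,-0.07,-6]
    - [-0.025,0,-0.07,-6]
    - [-0.055,0,-0.07,-6]
    - [-0.055,0,-0.07,-6]
    - [-0.055,0,-0.07,-6]
    - [-0.055,0,-0.07,-6]

```text
clock: 58.98
tcp_pos: [447.2, -120.6, 228.5]
tool_rot: [0.0, 0.991, -0.135, 0.001]
ft_force: [-0.4, -1.2, -2.5]
grip_width: 17.2
gripper_force: 65.5
```

```bash
python3 - <<'E'
from h import *
im,d,P=heldkey('w44')
print('s1',sockfit('w44',(498.2,-141.5)),'s2',sockfit('w44',(494.7,-36.4)),'s0',sockfit('w44',(501.7,-246.4)))
for c in [(577,-34),(580,-139),(583,-244)]: comps(P,c,62,122,138,300)
print('stand');comps(P,(482,276),60,38,48)
go((482.3,276.2,240,27))
E
```

```text
handle top z -29.6 (array([5. , 0.5]), array([81.5, 38.6]), -16.3) x ext [-34.5  45.5]
s1 (13.8, array([15.7, 16.6]), array([ 0. , -1.2])) s2 (7.1, array([16.1,  8.6]), array([ 3.7, -1.1])) s0 (5.2, array([14.9,  8. ]), array([-3.3, -0.9]))
122 5836 [575.6 -36.7] [99.8 50.6] 3.8 [574.  -39.  130.1]
122 5881 [ 575.6 -141.2] [93.  50.7] 4.3 [ 569.2 -140.8  130.2]
122 3391 [ 563.2 -246.7] [61.1 50.4] 3.1 [ 559.9 -244.1  129.7]
stand
38 848 [482.2 275.9] [67.3 64.4] -83.1 [481.3 268.   45. ]
t 59.03 tcp [ 447.4 -120.7  228.4] yaw -15.5 q6 85.8
[np.float64(-0.0724), np.float64(-0.3918), np.float64(-0.0116), np.float64(-42.5)]
```

A second turn with a 0.6 N m peak left clamp 1 unchanged, so it is at its stop (the fit reads about 2° high). The key goes back to the stand, hole centre ≈(482.2,276).

Emit:
carry_out:
  deltas:
    - [-0.006,-0.03,-0.012,-4]
    - [-0.013,-0.07,-0.012,-9]
    - [-0.02,-0.11,-0.012,-14]
    - [-0.028,-0.15,-0.012,-19]
    - [-0.036,-0.19,-0.012,-24]
    - [-0.043,-0.23,-0.012,-30]
    - [-0.05,-0.27,-0.012,-36]
    - [-0.057,-0.31,-0.012,-42]
    - [-0.065,-0.345,-0.012,-42.5]
    - [-0.07,-0.375,-0.012,-42.5]
    - [-0.0724,-0.3918,-0.012,-42.5]
    - [-0.0724,-0.3918,-0.012,-42.5]

```text
clock: 60.03
tcp_pos: [481.8, 279.8, 239.0]
tool_rot: [-0.0, 0.972, 0.235, -0.0]
ft_force: [0.8, 0.1, -2.4]
grip_width: 16.6
gripper_force: 65.5
```

Emit:
carry_out:
  deltas:
    - [0,0,0.03,0]
    - [0,0,0.06,0]
    - [0,0,0.07,0]
    - [0,0,0.07,0]
    - [0,0,0.07,0]

```text
clock: 60.45
tcp_pos: [482.1, 275.9, 170.7]
tool_rot: [0.0, 0.972, 0.233, -0.0]
ft_force: [0.1, 0.4, -2.1]
grip_width: 16.7
gripper_force: 65.4
```

```bash
python3 - <<'E'
from h import *
im,d,P=heldkey('w45')
comps(P,(482,276),60,38,49)
go((482.2,276.2,87.6,27))
E
```

```text
handle top z -29.5 (array([4.8, 0.5]), array([81.7, 38.6]), -16.1) x ext [-34.7  45.3]
38 2381 [482.6 276.3] [64.6 64.5] -83.5 [493.8 282.5  45.1]
t 60.5 tcp [482.6 276.3 172. ] yaw 26.96 q6 89.0
[np.float64(-0.0004), np.float64(-0.0001), np.float64(0.0844), np.float64(-0.0)]
```

Emit:
carry_out:
  deltas:
    - [-0.0002,0,0.02,0]
    - [-0.0002,0,0.04,0]
    - [-0.0002,0,0.055,0]
    - [-0.0002,0,0.065,0]
    - [-0.0002,0,0.073,0]
    - [-0.0002,0,0.079,0]
    - [-0.0002,0,0.083,0]
    - [-0.0002,0,0.0845,0]
    - [-0.0002,0,0.0845,0]

```text
clock: 61.25
tcp_pos: [482.3, 276.5, 88.1]
tool_rot: [-0.0, 0.972, 0.233, 0.001]
ft_force: [-3.1, -1.5, 4.3]
grip_width: 17.3
gripper_force: 66.7
```

Emit:
carry_out:
  deltas:
    - [0,0,0,0]
    - [0,0,0,0]
    - [0,0,0,0]
    - [0,0,0,0]
    - [0,0,0,0]
    - [0,0,-0.03,0]
    - [0,0,-0.07,0]
    - [0,0,-0.11,0]
    - [0,0,-0.15,0]
    - [0,0,-0.19,0]
    - [0,0,-0.2,0]
    - [0,0,-0.2,0]
  jaw: 0.06

```text
clock: 62.25
tcp_pos: [482.5, 276.7, 290.5]
tool_rot: [-0.001, 0.972, 0.233, 0.004]
ft_force: [-0.2, 0.5, -0.1]
grip_width: 60.1
gripper_force: 0.0
```

```bash
python3 - <<'E'
from h import *
im,d,P=shot('w46')
print('key');comps(P,(482,276),70,100,130)
n='top';t,dd=robot.camera(n); Q=cloud(n,dd,robot.camera_info(n))
print('keytop');comps(Q,(482,276),70,95,130)
for c in [(577,-36),(580,-141),(583,-246)]: comps(Q,c,62,122,138,50)
print('lev');comps(Q,(474,133),80,80,130,40); 
print('loose white on bench');
m=(Q[...,2]>62)&(Q[...,2]<80)&(t.max(-1)>110)&(t.max(-1).astype(int)-t.min(-1)<60); n_,l,st,ce=cv2.connectedComponentsWithStats(m.astype(np.uint8)); print([(st[k,4],Q[l==k].mean(0).round(0)) for k in range(1,n_) if st[k,4]>150])
go((395,133,290,0),(395,133,88,0))
E
```

```text
key
100 1278 [484.8 277.9] [88.7 17.3] 26.6 [486.4 279.  116.8]
keytop
95 115 [471.1 269.3] [62.8 17.9] 26.8 [470.2 267.6 114.8]
122 479 [575.  -37.2] [99.4 49.7] 4.0 [574.5 -37.4 129.2]
122 481 [ 578.3 -141.9] [99.6 49.7] 3.8 [ 578.1 -141.7  128.8]
122 482 [ 581.2 -246.7] [98.7 50.7] 4.8 [ 580.4 -246.5  129.2]
lev
80 98 [439.9 134.2] [42.4 25.9] 89.4 [437.3 134.3 102.2]
loose white on bench
[]
t 62.35 tcp [481.4 276.1 284.9] yaw 26.99 q6 89.0
[np.float64(-0.142), np.float64(0.0883), np.float64(-0.0051), np.float64(27.0)]
[np.float64(0.0), np.float64(0.0), np.float64(0.202), 0]
```

The key stands upright in its stand (handle top at 116.8), all moulds are clamped flat, and none is loose. Now I switch the table on from the lever's -x side.

Emit:
carry_out:
  deltas:
    - [-0.142,0.0878,0,27]
    - [-0.142,0.0878,0,27]
    - [-0.142,0.0878,0,27]
    - [-0.142,0.0878,0,27]
    - [-0.142,0.0878,0,27]
    - [-0.142,0.0878,0,27]
    - [-0.142,0.0878,0,27]
    - [-0.142,0.0878,0,27]
  jaw: 0.0

```text
clock: 63.02
tcp_pos: [395.0, 134.1, 284.6]
tool_rot: [0.0, 1.0, 0.001, -0.001]
ft_force: [-0.4, 0.4, -0.3]
grip_width: -0.2
gripper_force: 0.0
```

```bash
python3 - <<'E'
from h import *
go((395,134,88,0)); print(pose()[2]['grip_width'])
E
```

```text
t 63.02 tcp [395.  134.1 284.6] yaw 0.08 q6 103.6
[np.float64(-0.0), np.float64(0.0001), np.float64(0.1966), np.float64(0.1)]
-0.15471430261267333
```

Emit:
carry_out:
  deltas:
    - [0,0,0.04,0]
    - [0,0,0.08,0]
    - [0,0,0.12,0]
    - [0,0,0.155,0]
    - [0,0,0.18,0]
    - [0,0,0.196,0]
    - [0,0,0.196,0]
    - [0,0,0.196,0]

```text
clock: 63.68
tcp_pos: [394.5, 134.0, 88.9]
tool_rot: [0.0, 1.0, 0.001, -0.001]
ft_force: [-0.4, -0.2, 0.6]
grip_width: -0.0
gripper_force: 0.0
```

Emit:
carry_out:
  deltas:
    - [0.01,0,0,0]
    - [0.02,0,0,0]
    - [0.03,0,0,0]
    - [0.04,0,0,0]
    - [0.05,0,0,0]
    - [0.06,0,0,0]
    - [0.067,0,0,0]
    - [0.074,0,0,0]
    - [0.081,0,0,0]
    - [0.088,0,0,0]
    - [0.088,0,0,0]

```text
clock: 64.6
tcp_pos: [483.9, 133.5, 90.0]
tool_rot: [-0.0, 1.0, -0.0, 0.0]
ft_force: [0.9, -0.4, -0.2]
grip_width: 0.4
gripper_force: 0.0
```

Emit:
carry_out:
  deltas:
    - [-0.015,0,0,0]
    - [-0.03,0,0,0]
    - [-0.03,0,-0.04,0]
    - [-0.03,0,-0.08,0]
    - [-0.03,0,-0.12,0]
    - [-0.03,0,-0.16,0]
    - [-0.03,0,-0.2,0]
    - [-0.03,0,-0.2,0]
    - [-0.03,0,-0.2,0]

```text
clock: 65.35
tcp_pos: [453.4, 133.7, 292.4]
tool_rot: [-0.001, 1.0, 0.0, 0.003]
ft_force: [-0.1, 0.2, -1.5]
grip_width: 0.1
gripper_force: 0.0
```

```bash
python3 - <<'E'
from h import *
im,d,P=shot('w47')
print('lev');comps(P,(474,133),80,80,130)
print('key');comps(P,(482,276),70,100,130)
n='scene';t,dd=robot.camera(n); Q=cloud(n,dd,robot.camera_info(n))
for c in [(577,-36),(580,-141),(583,-246)]: comps(Q,c,62,122,138,50)
comps(Q,(768,-6),80,30,60,100);comps(Q,(649,437),70,60,100,100)
go()
E
```

```text
lev
80 750 [511.5 134.1] [43.8 28.6] 88.2 [514.8 133.9 103.6]
key
100 1390 [484. 277.] [90.3 19.3] 26.9 [484.9 274.4 114.9]
122 411 [575.7 -35.9] [105.2  51.4] 3.3 [580.4 -36.3 131. ]
122 410 [ 579.5 -140.7] [103.9  50.1] 3.6 [ 583.8 -140.5  130.8]
122 421 [ 579.3 -245.9] [114.4  49.6] 4.0 [ 587.1 -245.3  130.5]
30 354 [769.   -4.5] [100.2  97.5] -50.4 [757.6  -3.2  44. ]
60 356 [649.2 438.1] [88.1 81.7] -34.4 [647.9 439.4  76.5]
t 65.45 tcp [452.4 133.4 288.6] yaw -0.0 q6 101.9
```

The lever is back on, the key is in its stand, the moulds are clamped and the bystanders I re-measured (bowl and cup) have not moved. Handing in.

```bash
python3 -c "
from h import *
print(robot.finish_job())"
```

```text
the job is handed in; nothing more can be done
None
```

The job is handed in: the table was switched off, three moulds were set and clamped to their stops with the key, the key went back in its stand, and the table was switched on again; I got no verdict back from the hand-in, and I re-measured the bowl and cup but not the vase.

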